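# Change over the spacer clamping fixture

## Robot

A 7-joint arm with a two-finger parallel gripper is mounted at the origin on a cart in front of the work surface, level with it; the furniture and walls round the work are solid. World frame = base frame: x ahead of the robot, y to its left, z up, the work surface at z = 0. Lengths are in m, angles in rad, forces in N, time in s.
With the tool pointing down it reaches from about 0.4 to 0.875 m from the base axis. Payload 4.4 kg.
Tool frame: the origin (TCP) lies on the front face of the gripper's body, between the roots of the fingers; the fingertips stand 73 mm ahead of it and the grasp point (between the pads) lies 54 mm ahead of it; z points along the fingers, y is the line along which they close (so a half turn about z gives the same grasp; the last joint's range is limited). The gripper opens to 85 mm and grips with 20 to 120 N. Pads are 22 mm wide; open, the fingers measure 114 mm over their backs; the gripper's body (76 mm by 85 mm) begins 54 mm behind the grasp point. The pads swing forward as they close: fully open they stand 13 mm farther back than shut.
Start: joints at [-1.278, 0.628, 0.038, 1.517, -0.027, 0.996, -0.02], TCP at [0.228, 0.609, 0.304] pointing down, gripper open.
Joint ranges: [-3.06, 3.06], [-0.37, 2.12], [-1.25, 1.32], [0.18, 2.47], [-1.1, 4.24], [0.23, 1.98], [-2.94, 2.94]. Speed limits (rad/s): [2.57, 2.57, 3.14, 3.14, 3.14, 3.14, 3.14].

## Interface

Orientations are given as a unit quaternion [x, y, z, w].
In Python, from plant import get_state, eyes, workorder gives the robot as it stands. The module is installed in compiled form; this text tells all that it offers.
- The arm moves only by the shell command python3 -m pendant 'ROWS' [OPENING] [FORCE]. ROWS is text: rows parted by semicolons, each of 4 numbers parted by spaces: the shift along the tool's x, y, z normalised to -1 to 1, where 1 is 8 cm, then the turn about the tool's z normalised to -1 to 1, where 1 is 120 degrees. In form: tx ty tz spin; .... A call has 1 to 5 rows; each row is the pose to reach, as a shift and turn from the pose commanded when the call began, along the tool's axes at that moment; what a row does not reach only later rows make up. A row lasts 1/12 s, in which the tool goes at most 41.7 mm and 7.16 degrees, less where a joint would pass 70% of its speed; a pose out of reach is approached as far as the arm can. A call with a number of a shift or a turn outside -1 to 1 is refused whole. A call with a gripper value outside its range is refused whole. OPENING is the opening, from 0 (shut) to 1 (fully open), set as the call begins (- or left out, the last holds). The fingers move at their own pace and stop on an object; FORCE is the grip in N (left out, the last holds). Time passes only in rows, so rows that repeat a pose let the fingers close. It gives the time, the measured TCP pose, the force, the opening and the grip force at its end, in the units of the state.
- get_state(): the state, without advancing time (a new reading comes with each control period).
- eyes.camera(name): name is "scene" or "top"; returns (picture, depth): 420x560x3 uint8, red, green, blue; 420x560 float32, m along the optical axis (not along the pixel's ray), 0 where there is no reading.
- eyes.camera_model(name): a dict with "fx", "fy", "cx", "cy" (pixels), "world_from_camera" (4x4, takes a point from camera to world coordinates). Camera axes: x right, y down, z forward; pixel columns grow to the right and rows downward; lengths in m; the calibration is good to about 2 mm. A picture is of the moment at which its call begins. camera_model takes no time and is no camera call.
- workorder.finish_job(): hands the job in; it is judged then, once.
The state is a dict: "time_s": time; "joints": joint angles; "dq": joint speeds; "joint_torque": joint torques, N m; "eef_pos": TCP position; "tool_rot": TCP orientation; "ft_force": force on the tool from outside, world axes, zero at the start; "moment": the same for the moment, N m; "grip_width": opening from 0.0 (shut) to 1.0 (fully open); "grasp_force": force on a finger pad.
Only numpy, scipy, OpenCV 4.12 (cv2) and the standard library are available. Lean on these libraries where they do the work, as an engineer would, in place of code of your own. Each camera call takes 0.05 s, during which the arm holds its last target. There are 200 camera calls.

## Task

Change over the measuring fixture: take every measured spacer (red, blue or green tag) out of its station, lifting and turning its sprung finger aside first so that nothing is dragged out from under it, and lay each flat in the tray pocket labelled with its colour. Seat the waiting yellow-tagged spacer in the middle station, slot towards the post and pushed up against the brass front stop, with the middle finger turned back over it so that it is held down. Leave all three fingers turned back over their stations and let down, and do not disturb the other things on the surface.

Things in the scene. Friction and masses are not known exactly. Their poses are not given: they have to be found in the camera images.
- fixture: Clamping fixture, fixed: aluminium plate 160 (x) by 276 (y) by 15 mm, origin under its centre. Three stations along y: left (+y), middle, right, 90 mm apart. A spacer lies in a station on two rest rods, long side along fixture x, slot to +x (the post). Between rods and dowels its middle is free on both sides; the aluminium lies 10 mm below the seat.
- seat_left (a point): Centre of the left station's seat, 25 mm above the granite; axes as the fixture's. A spacer pushed against the front stop has its origin here. Round-topped dowels, 8 mm dia, tops 31 mm above the granite, guide it: at x -34 and +28, y +-26 mm from here (4 mm play in y), and a brass front stop at x -49; the clamp foot (16 mm above the aluminium) starts at x +57.
- pad_left (a point): Centre of the underside of the white pressing pad (30 mm wide, rounded below) of the left hold-down finger, 40 mm from its post, which stands 68 mm behind the seat centre (fixture x). Site x points to the post. On the post axis sits an orange bar handle, 36 long (point x), 12 thick (point y), 24 mm high, its centre 46 mm above the pad's underside; nothing within 17 mm below that centre.
- swing_left (a joint): Turn of the left finger about its upright post (rad): 0 = over the spacer, at its stop; grows counter-clockwise seen from above to its other stop at 1.45 (arm out to the right). From 1.2 it is clear of the spacer. Light friction: it stays where it is left.
- lift_left (a joint): Height of the left finger on its post (m), 0 to 0.020; a spring always pulls it down with 7 N (11 N at the top). 0 = down on an empty station (pad 30 mm above the granite), 0.002 = pressing on a seated spacer. A pin, 8 mm dia, reaches 5 mm below the pad into the spacer's slot: it must be above 0.010 to turn over a spacer. Let go, it springs down.
- seat_middle (a point): Centre of the middle station's seat, 25 mm above the granite; axes as the fixture's. A spacer pushed against the front stop has its origin here. Round-topped dowels, 8 mm dia, tops 31 mm above the granite, guide it: at x -34 and +28, y +-26 mm from here (4 mm play in y), and a brass front stop at x -49; the clamp foot (16 mm above the aluminium) starts at x +57.
- pad_middle (a point): Centre of the underside of the white pressing pad (30 mm wide, rounded below) of the middle hold-down finger, 40 mm from its post, which stands 68 mm behind the seat centre (fixture x). Site x points to the post. On the post axis sits an orange bar handle, 36 long (point x), 12 thick (point y), 24 mm high, its centre 46 mm above the pad's underside; nothing within 17 mm below that centre.
- swing_middle (a joint): Turn of the middle finger about its upright post (rad): 0 = over the spacer, at its stop; grows counter-clockwise seen from above to its other stop at 1.45 (arm out to the right). From 1.2 it is clear of the spacer. Light friction: it stays where it is left.
- lift_middle (a joint): Height of the middle finger on its post (m), 0 to 0.020; a spring always pulls it down with 7 N (11 N at the top). 0 = down on an empty station (pad 30 mm above the granite), 0.002 = pressing on a seated spacer. A pin, 8 mm dia, reaches 5 mm below the pad into the spacer's slot: it must be above 0.010 to turn over a spacer. Let go, it springs down.
- seat_right (a point): Centre of the right station's seat, 25 mm above the granite; axes as the fixture's. A spacer pushed against the front stop has its origin here. Round-topped dowels, 8 mm dia, tops 31 mm above the granite, guide it: at x -34 and +28, y +-26 mm from here (4 mm play in y), and a brass front stop at x -49; the clamp foot (16 mm above the aluminium) starts at x +57.
- pad_right (a point): Centre of the underside of the white pressing pad (30 mm wide, rounded below) of the right hold-down finger, 40 mm from its post, which stands 68 mm behind the seat centre (fixture x). Site x points to the post. On the post axis sits an orange bar handle, 36 long (point x), 12 thick (point y), 24 mm high, its centre 46 mm above the pad's underside; nothing within 17 mm below that centre.
- swing_right (a joint): Turn of the right finger about its upright post (rad): 0 = over the spacer, at its stop; grows counter-clockwise seen from above to its other stop at 1.45 (arm out to the right). From 1.2 it is clear of the spacer. Light friction: it stays where it is left.
- lift_right (a joint): Height of the right finger on its post (m), 0 to 0.020; a spring always pulls it down with 7 N (11 N at the top). 0 = down on an empty station (pad 30 mm above the granite), 0.002 = pressing on a seated spacer. A pin, 8 mm dia, reaches 5 mm below the pad into the spacer's slot: it must be above 0.010 to turn over a spacer. Let go, it springs down.
- tray: Grey plastic storage tray, fixed: 124 (x) by 285 (y) by 22 mm, origin under its centre. Four pockets along y, 72 mm apart, from +y: red, blue, green, yellow, a colour label before each on the -x bar. A groove, 44 mm wide in x, runs along y across the middle, its floor 6 mm above the granite, so fingertips can stand beside a stored spacer. Pocket walls are 8 mm high.
- pocket_red (a point): Centre of the floor of the red pocket, 14 mm above the granite; pocket 96 (x) by 45 mm (y). A stored spacer lies flat here, long side along tray x, either way round.
- spacer_red: Slotted spacer, flat steel plate 90 (x) by 40 (y) by 8 mm, 0.2 kg, with a round red tag on its top near the -x end and a U slot 16 wide and 25 mm deep in its +x end; origin at the centre of its underside. If present (two or three of red, blue, green are), starts clamped in one of the stations, already measured.
- pocket_blue (a point): Centre of the floor of the blue pocket, 14 mm above the granite; pocket 96 (x) by 45 mm (y). A stored spacer lies flat here, long side along tray x, either way round.
- spacer_blue: Slotted spacer, flat steel plate 90 (x) by 40 (y) by 8 mm, 0.2 kg, with a round blue tag on its top near the -x end and a U slot 16 wide and 25 mm deep in its +x end; origin at the centre of its underside. If present (two or three of red, blue, green are), starts clamped in one of the stations, already measured.
- pocket_green (a point): Centre of the floor of the green pocket, 14 mm above the granite; pocket 96 (x) by 45 mm (y). A stored spacer lies flat here, long side along tray x, either way round.
- spacer_green: Slotted spacer, flat steel plate 90 (x) by 40 (y) by 8 mm, 0.2 kg, with a round green tag on its top near the -x end and a U slot 16 wide and 25 mm deep in its +x end; origin at the centre of its underside. If present (two or three of red, blue, green are), starts clamped in one of the stations, already measured.
- spacer_yellow: Slotted spacer, flat steel plate 90 (x) by 40 (y) by 8 mm, 0.2 kg, with a round yellow tag on its top near the -x end and a U slot 16 wide and 25 mm deep in its +x end; origin at the centre of its underside. Starts on the granite, behind the tray: the next one to be measured.
- square: Bystander: a ground steel cylinder with a black cap, 38 mm dia, 80 high (mm); origin at the centre of its underside. Not to be disturbed.
- paste_jar: Bystander: a white screw-top jar, 48 mm dia, 62 high (mm); origin at the centre of its underside. Not to be disturbed.
- case: Bystander: a little blue plastic case, 37 by 56, 23 high (mm); origin at the centre of its underside. Not to be disturbed.
Not all that is in view belongs to the job. Leave any black or orange look-alike of the spacer_yellow alone.

How it is judged:
At the end, for the whole second after the job is handed in: Each measured spacer lies flat in its own pocket (7 mm of centre, 3 mm of floor); yellow lies flat in the middle station (5 mm; 3 mm from the stop), slot to the post, the finger resting on it (lift 1 to 4.5 mm); all fingers back (swing under 0.1 rad) and down (lift under 4 mm) (horizontal distance between spacer_red and pocket_red below 0.007 m and z of spacer_red in the frame of pocket_red below 0.003 m and angle between each of spacer_red, spacer_blue, spacer_green's own z axis and vertical below 0.06 rad and linear speed of each of spacer_red, spacer_blue, spacer_green below 0.02 m/s and horizontal distance between spacer_blue and pocket_blue below 0.007 m and z of spacer_blue in the frame of pocket_blue below 0.003 m and horizontal distance between spacer_green and pocket_green below 0.007 m and z of spacer_green in the frame of pocket_green below 0.003 m and horizontal distance between spacer_yellow and seat_middle below 0.005 m and x of spacer_yellow in the frame of seat_middle below 0.003 m and z of spacer_yellow in the frame of seat_middle below 0.0025 m and angle between spacer_yellow's own z axis and vertical below 0.05 rad and value of joint lift_middle between 0.001 and 0.0045 m and value of joint each of swing_left, swing_middle, swing_right below 0.1 rad and value of joint each of lift_left, lift_right below 0.004 m); the robot touches nothing.
It fails at once if a measured spacer is dragged or levered more than 8 mm out of its station while the finger is still over it ((distance of spacer_red from where it was at the start of the episode between 0.008 and 0.03 m and horizontal distance between spacer_red and pad_left below 0.045 m) or (distance of spacer_red from where it was at the start of the episode between 0.008 and 0.03 m and horizontal distance between spacer_red and pad_middle below 0.045 m) or (distance of spacer_red from where it was at the start of the episode between 0.008 and 0.03 m and horizontal distance between spacer_red and pad_right below 0.045 m) or (distance of spacer_blue from where it was at the start of the episode between 0.008 and 0.03 m and horizontal distance between spacer_blue and pad_left below 0.045 m) or (distance of spacer_blue from where it was at the start of the episode between 0.008 and 0.03 m and horizontal distance between spacer_blue and pad_middle below 0.045 m) or (distance of spacer_blue from where it was at the start of the episode between 0.008 and 0.03 m and horizontal distance between spacer_blue and pad_right below 0.045 m) or (distance of spacer_green from where it was at the start of the episode between 0.008 and 0.03 m and horizontal distance between spacer_green and pad_left below 0.045 m) or (distance of spacer_green from where it was at the start of the episode between 0.008 and 0.03 m and horizontal distance between spacer_green and pad_middle below 0.045 m) or (distance of spacer_green from where it was at the start of the episode between 0.008 and 0.03 m and horizontal distance between spacer_green and pad_right below 0.045 m)).
It fails at once if a bystander is pushed more than 30 mm or tipped over (distance of any of square, paste_jar, case from where it was at the start of the episode above 0.03 m or angle between any of square, paste_jar, case's own z axis and vertical above 0.5 rad).
Of spacer_red, spacer_blue, spacer_green only 2 to 3 are there at a start; the rules pass over those that are not, and their reading is None.
At some moment in a run one of spacer_yellow may be knocked a few centimetres aside while the robot is not near it.
Once in a run the grip may slacken for a moment while it holds something.
It also fails if it takes over 210 s, if anything falls off the work surface, if the arm or the gripper's body presses on something with over 40 N, if the wrist force passes 120 N, or if a joint passes its speed limit or range.

## Working session

There is one attempt and no reset: what is moved stays moved. The work goes in short steps, Python scripts to look and compute and a shell command to move; the robot and the scene stay as the last step left them, time stands still between calls to the robot, and variables do not carry over. Pictures are saved under pics/ and viewed, at most 14 in all, crops included, and the job is handed in when it is done.

```bash
mkdir -p pics; ls; python3 - <<'E'
from plant import get_state, eyes
import cv2,numpy as np
s=get_state();print(s)
for n in("top","scene"):
    p,d=eyes.camera(n);np.savez(f"{n}0.npz",p=p,d=d);cv2.imwrite(f"pics/{n}0.png",p[...,::-1])
    m=eyes.camera_model(n);print(n,m)
E
```

```text
pics
{'time_s': 0.0, 'joints': array([-1.27779406,  0.62934781,  0.03846273,  1.51836582, -0.02698345,
        0.99630118, -0.01999782]), 'dq': array([-0.0010529 , -0.00183749, -0.00015138,  0.0015624 ,  0.00046206,
        0.00032599,  0.00078247]), 'joint_torque': array([ 1.04537536e-03, -5.63392889e+01,  1.22661140e+00, -1.93440843e+01,
        1.11022271e-02,  1.04086709e-02, -2.20144607e-06]), 'eef_pos': array([0.2280639 , 0.60815644, 0.30298896]), 'tool_rot': array([ 1.78443009e-01,  9.83949789e-01, -9.40756711e-04, -1.44536487e-04]), 'ft_force': array([ 0.34033048, -0.49036372,  0.23384242]), 'moment': array([ 0.08461784, -0.02187508, -0.04577479]), 'grasp_force': 0.0, 'grip_width': 0.995161571329596}
top {'fx': 409.1543615059148, 'fy': 409.1543615059148, 'cx': 274.6115037702127, 'cy': 199.23320994972704, 'world_from_camera': array([[-0.00392204, -0.98615036,  0.16580738,  0.41054039],
       [-0.9999217 ,  0.00189707, -0.01236939,  0.11620265],
       [ 0.01188353, -0.16584291, -0.98608058,  1.1779566 ],
       [ 0.        ,  0.        ,  0.        ,  1.        ]])}
scene {'fx': 426.5522352590919, 'fy': 426.5522352590919, 'cx': 271.17438585632596, 'cy': 212.3815007895988, 'world_from_camera': array([[ 0.7463665 , -0.41328054,  0.52166679, -0.04610507],
       [-0.66513336, -0.43596239,  0.60624616, -0.62903758],
       [-0.02312264, -0.79945981, -0.6002744 ,  0.80807464],
       [ 0.        ,  0.        ,  0.        ,  1.        ]])}
```

View pics/top0.png

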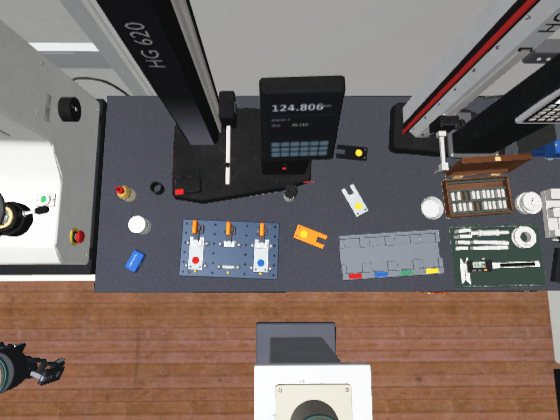

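View pics/scene0.png

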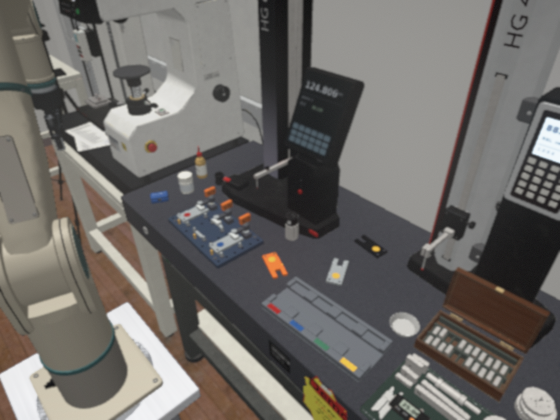

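Top view: the fixture is at px (180–278, 220–278), with red in the left station (196,260), blue in the right (261,263) and the middle one empty. The tray is at (340–440, 233–280) and yellow at (355,200). The look-alikes are orange (310,237) and black (352,153), and the square is at (290,193).

```bash
cat > h.py <<'E'
import numpy as np,cv2
from plant import get_state,eyes
def cloud(n,d):
    m=eyes.camera_model(n);v,u=np.mgrid[:420,:560]
    P=np.stack([(u-m['cx'])/m['fx']*d,(v-m['cy'])/m['fy']*d,d],-1)
    T=m['world_from_camera'];return P@T[:3,:3].T+T[:3,3]
def proj(n,X):
    m=eyes.camera_model(n);T=m['world_from_camera'];c=(np.asarray(X,float)-T[:3,3])@T[:3,:3]
    return np.stack([m['fx']*c[...,0]/c[...,2]+m['cx'],m['fy']*c[...,1]/c[...,2]+m['cy']],-1)
def ray(n,uv,z):
    m=eyes.camera_model(n);T=m['world_from_camera'];uv=np.atleast_2d(uv).astype(float)
    r=np.c_[(uv[:,0]-m['cx'])/m['fx'],(uv[:,1]-m['cy'])/m['fy'],np.ones(len(uv))]@T[:3,:3].T
    return T[:3,3]+r*((z-T[2,3])/r[:,2])[:,None]
def rect(xy):
    return cv2.minAreaRect(np.asarray(xy,np.float32)*1000)
def box(u0,u1,v0,v1):
    m=np.zeros((420,560),bool);m[v0:v1,u0:u1]=1;return m
E
python3 - <<'E'
from h import *
for n in("top",):
    z=np.load(n+"0.npz");P=cloud(n,z['d']);p=z['p'];Z=P[...,2]
    print("granite z",np.median(Z[box(300,335,255,280)]))
    for nm,b,lo,hi in(("plate",box(165,290,210,290),.008,.2),("tray",box(330,450,225,290),.003,.04),("yel",box(335,375,178,222),.003,.02)):
        M=b&(Z>lo)&(Z<hi);print(nm,M.sum(),rect(P[M][:,:2]),np.percentile(Z[M],[5,50,95]))
    hsv=cv2.cvtColor(p,cv2.COLOR_RGB2HSV);H,S,V=[hsv[...,i].astype(int) for i in range(3)]
    for nm,b,M in(("orangehandles",box(180,280,210,245),(H>5)&(H<22)&(S>150)),("red",box(180,210,245,275),((H<5)|(H>175))&(S>150)),("blue",box(245,275,245,275),(H>100)&(H<125)&(S>150)),
      ("yellow",box(335,375,178,222),(H>20)&(H<35)&(S>120)),("labels",box(330,450,265,285),S>120),("square",box(280,300,180,205),Z>.02)):
        k,l,st,c=cv2.connectedComponentsWithStats((b&M).astype(np.uint8))
        for i in range(1,k):
            if st[i,4]>6:
                Q=P[l==i];print(nm,st[i,4],c[i].round(1),np.median(Q,0).round(4),Q[:,2].max().round(3))
a=cv2.resize(p[205:290,170:290,::-1],None,fx=6,fy=6,interpolation=cv2.INTER_CUBIC)
cv2.imwrite("pics/fix.png",a)
a=cv2.resize(p[175:290,330:450,::-1],None,fx=5,fy=5,interpolation=cv2.INTER_CUBIC)
cv2.imwrite("pics/tray.png",a)
E
```

```text
granite z 0.0010338379114929186
plate 5538 ((462.50506591796875, 234.610107421875), (318.9767761230469, 171.14060974121094), 89.0716781616211) [0.01292907 0.0174129  0.05755847]
tray 5006 ((441.5601806640625, -227.84002685546875), (348.1461486816406, 181.1693878173828), 89.7455825805664) [0.00355966 0.01355338 0.02520414]
yel 581 ((607.4149169921875, -131.93386840820312), (115.34757995605469, 127.60675048828125), 89.63202667236328) [0.00318574 0.00717431 0.01211007]
orangehandles 68 [194.4 226.5] [0.5198 0.3156 0.0893] 1.178
orangehandles 62 [228.  227.9] [0.5161 0.2271 0.0875] 1.178
orangehandles 52 [261.5 229. ] [0.5132 0.1378 0.0906] 0.095
red 30 [195.4 259.6] [0.4333 0.3216 0.0353] 0.04
blue 31 [260.5 262.4] [0.4271 0.1428 0.0356] 0.04
yellow 34 [358.  205.7] [ 0.5867 -0.1399  0.009 ] 0.014
labels 65 [431.9 270.5] [ 0.4007 -0.3369  0.0234] 0.03
labels 36 [406.5 272. ] [ 0.3982 -0.2651  0.0238] 0.03
labels 61 [354.8 275.8] [ 0.3878 -0.1205  0.0241] 0.029
labels 60 [380.7 274. ] [ 0.393  -0.1931  0.0238] 0.029
square 315 [289.4 188.5] [0.6275 0.0606 0.0555] 1.178
```

View pics/fix.png

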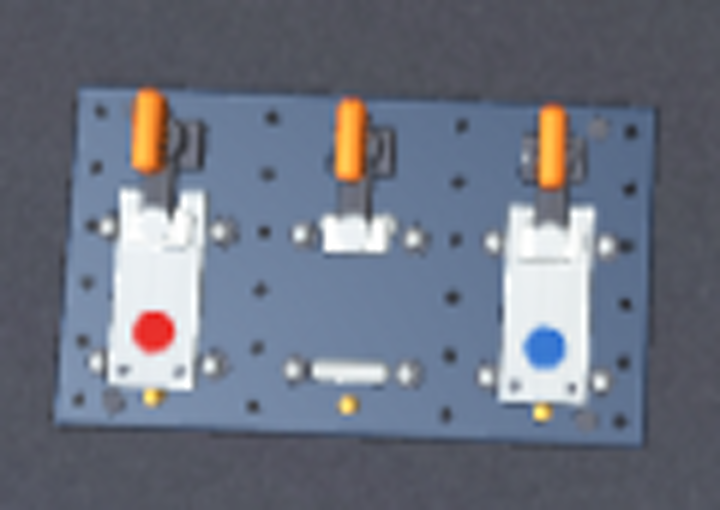

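View pics/tray.png

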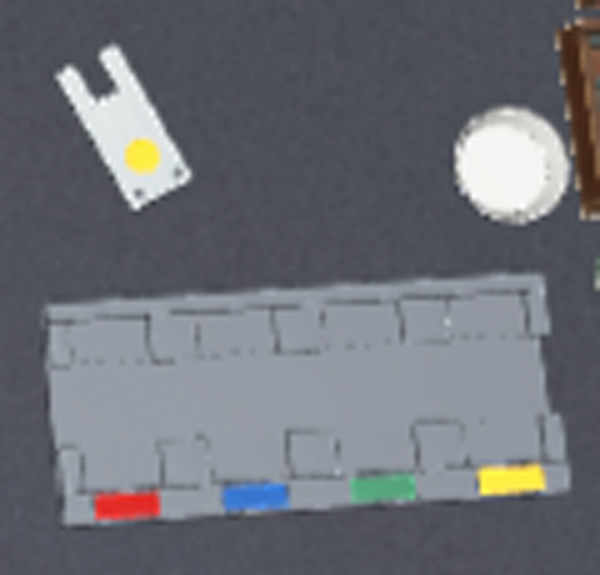

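Fixture crop: all three fingers are over their stations, slots to the post, and the middle one is empty. Tray crop: labels run red, blue, green, yellow from +y. Yellow lies with its slot end to the upper left. Next I fit the known outlines to get exact poses.

```bash
cat >> h.py <<'E'
from scipy.optimize import least_squares
def fitrect(n,mask4,off,z,L,W,x0):
    """mask4: 4x upsampled mask of crop at off; rectangle L along x, W along y"""
    c=max(cv2.findContours(mask4.astype(np.uint8),cv2.RETR_EXTERNAL,cv2.CHAIN_APPROX_NONE)[0],key=cv2.contourArea)[:,0]
    q=ray(n,(c+.5)/4-.5+np.array(off),z)[:,:2]
    def f(t):
        R=np.array([[np.cos(t[2]),-np.sin(t[2])],[np.sin(t[2]),np.cos(t[2])]]);a=np.abs((q-t[:2])@R)-[L/2,W/2]
        return (np.hypot(*np.maximum(a,0).T)+np.minimum(a.max(1),0))*1000
    r=least_squares(f,x0,loss='soft_l1',x_scale=[.01,.01,.05]);return r.x,np.median(np.abs(r.fun))
def up(p,u0,u1,v0,v1): return cv2.resize(p[v0:v1,u0:u1],None,fx=4,fy=4,interpolation=cv2.INTER_CUBIC)
def centroid(n,M,z):
    v,u=np.nonzero(M);return ray(n,[u.mean(),v.mean()],z)[0]
def yellow():
    p,d=eyes.camera("top");hsv=cv2.cvtColor(p,cv2.COLOR_RGB2HSV);H,S,V=[hsv[...,i].astype(int) for i in range(3)]
    return p,hsv
E
python3 - <<'E'
from h import *
p=np.load("top0.npz")['p'];n="top"
a=up(p,165,295,208,290);h=cv2.cvtColor(a,cv2.COLOR_RGB2HSV).astype(int)
lab=a.astype(int)
g=np.median(p[255:280,300:335].reshape(-1,3),0);print("granite",g,"plate",p[265,228])
M=(np.abs(lab-g).max(-1)>22);M=cv2.morphologyEx(M.astype(np.uint8),cv2.MORPH_CLOSE,np.ones((9,9)))
print("fixture",fitrect(n,M,(165,208),.015,.160,.276,[.455,.233,-.03]))
a=up(p,332,447,226,286);M=(np.abs(a.astype(int)-g).max(-1)>30);M=cv2.morphologyEx(M.astype(np.uint8),cv2.MORPH_CLOSE,np.ones((9,9)))
print("tray",fitrect(n,M,(332,226),.022,.124,.285,[.44,-.228,.06]))
a=up(p,338,376,178,222);M=a.min(-1)>110;M|=(a[...,0]>150)
print("yellow",fitrect(n,M,(338,178),.008,.090,.040,[.605,-.132,.5]))
for n in("top","scene"):
    p=np.load(n+"0.npz")['p'];hsv=cv2.cvtColor(p,cv2.COLOR_RGB2HSV).astype(int);H,S,V=[hsv[...,i] for i in range(3)]
    pr=lambda X:proj(n,X).astype(int)
    for nm,X,c in(("red",(.433,.3216,.033),((H<6)|(H>174))&(S>140)),("blue",(.4271,.1428,.033),(H>100)&(H<125)&(S>140)),("yel",(.5867,-.1399,.008),(H>20)&(H<35)&(S>110)),
       ("Lred",(.388,-.1205,.022),((H<6)|(H>174))&(S>140)),("Lyel",(.4007,-.3369,.022),(H>20)&(H<35)&(S>110))):
        u,v=pr(X);w=14;M=c&box(u-w,u+w,v-w,v+w);print(n,nm,M.sum(),centroid(n,M,X[2]).round(4))
    for y,X in(("hl",(.518,.316,.09)),("hm",(.515,.227,.088)),("hr",(.512,.137,.09))):
        u,v=pr(X);M=(H>5)&(H<24)&(S>150)&box(u-14,u+15,v-14,v+14);print(n,y,M.sum(),centroid(n,M,X[2]-(.0 if n=="top" else .006)).round(4))
E
```

```text
granite [82. 85. 94.] plate [164 172 177]
fixture (array([ 0.46530234,  0.22990725, -0.04345372]), np.float64(1.6547118328078536))
tray (array([ 0.44809378, -0.22347947,  0.06183429]), np.float64(0.9104784712474465))
yellow (array([ 0.60458654, -0.13060439,  0.48945052]), np.float64(1.0521379125845876))
top red 32 [0.434  0.3219 0.033 ]
top blue 32 [0.4258 0.1416 0.033 ]
top yel 34 [ 0.5877 -0.1402  0.008 ]
top Lred 59 [ 0.3881 -0.1206  0.022 ]
top Lyel 66 [ 0.4018 -0.3372  0.022 ]
top hl 68 [0.5202 0.3162 0.09  ]
top hm 62 [0.5165 0.227  0.088 ]
top hr 52 [0.5132 0.1378 0.09  ]
scene red 5 [0.435  0.3222 0.033 ]
scene blue 3 [0.4277 0.1425 0.033 ]
scene yel 21 [ 0.5888 -0.1395  0.008 ]
scene Lred 45 [ 0.3906 -0.1203  0.022 ]
scene Lyel 82 [ 0.4045 -0.3363  0.022 ]
scene hl 51 [0.5195 0.316  0.084 ]
scene hm 73 [0.5195 0.2431 0.082 ]
scene hr 77 [0.5141 0.1465 0.084 ]
```

```bash
cat >> h.py <<'E'
from scipy.spatial.transform import Rotation as Ro
import sys
def tgt(x,y,z,yaw):
    """shift still to go, in row units; yaw = fixture-like yaw, tool y along its y (mod 180)"""
    s=get_state();R=Ro.from_quat(s['tool_rot']).as_matrix()
    d=R.T@(np.array([x,y,z])-s['eef_pos'])/.08
    a=np.arctan2(R[1,1],R[0,1])-np.pi/2;dy=(yaw-a+np.pi/2)%np.pi-np.pi/2
    print("rows",d.round(3),"spin",round(-np.degrees(dy)/120,4),"| pos",s['eef_pos'].round(4),"yaw",round(a,3),"tilt",R[2,2].round(4),"F",s['ft_force'].round(1),"M",s['moment'].round(2),"grip",round(s['grip_width'],3),round(s['grasp_force'],1),"t",round(s['time_s'],1),"j7",s['joints'][6].round(2))
P=dict(hl=(.5208,.3165),hm=(.5171,.2270),hr=(.5134,.1374),sl=(.4533,.3199),sm=(.4495,.2300),sr=(.4457,.1401),pr=(.4430,-.1175),pb=(.4475,-.1894),pg=(.4520,-.2612))
if __name__=="__main__":
    a=sys.argv;tgt(*P[a[1]],float(a[2]),float(a[3])) if a[1] in P else tgt(*map(float,a[1:5]))
E
python3 h.py hl .2 -.042
```

```text
rows [-4.707 -2.127  1.292] spin -0.1513 | pos [0.2281 0.6082 0.3031] yaw -0.359 tilt -1.0 F [ 0.1 -1.1  0.6] M [0.02 0.01 0.03] grip 1.0 0.0 t 0.1 j7 -0.02
```

```bash
for_=0; python3 -m pendant '-.47 -.21 0 0; -.94 -.42 0 0; -.94 -.42 0 0' 0.5; python3 -m pendant '-.47 -.21 0 0; -.94 -.42 0 0; -.94 -.42 0 0'; python3 -m pendant '-.47 -.21 0 0; -.94 -.42 0 0; -.94 -.42 0 0'; python3 -m pendant '-.47 -.21 0 0; -.94 -.42 0 0; -.94 -.42 0 0' ; python3 -m pendant '-.47 -.21 0 -.05; -.94 -.42 0 -.1; -.94 -.42 0 -.15; -.94 -.42 0 -.15'; python3 h.py hl .2 -.042
```

```text
time_s: 0.35
eef_pos: [0.2953, 0.5434, 0.3035]
tool_rot: [0.184, 0.983, -0.003, 0.003]
ft_force: [1.1, -2.0, 0.0]
grip_width: 0.604
grasp_force: 0.0
time_s: 0.6
eef_pos: [0.3537, 0.485, 0.3037]
tool_rot: [0.185, 0.983, -0.003, 0.003]
ft_force: [1.5, -1.9, -0.5]
grip_width: 0.501
grasp_force: 0.0
time_s: 0.85
eef_pos: [0.4118, 0.4268, 0.3038]
tool_rot: [0.185, 0.983, -0.003, 0.003]
ft_force: [1.5, -1.8, -0.0]
grip_width: 0.501
grasp_force: 0.0
time_s: 1.1
eef_pos: [0.47, 0.3685, 0.3038]
tool_rot: [0.185, 0.983, -0.003, 0.003]
ft_force: [1.7, -0.8, 0.1]
grip_width: 0.505
grasp_force: 0.0
time_s: 1.43
eef_pos: [0.5235, 0.3159, 0.3034]
tool_rot: [0.024, 1.0, -0.001, 0.0]
ft_force: [-0.1, 1.2, -0.1]
grip_width: 0.503
grasp_force: 0.0
rows [0.035 0.008 1.293] spin -0.0032 | pos [0.5235 0.3159 0.3034] yaw -0.049 tilt -1.0 F [-0.1  1.2 -0.1] M [0.03 0.07 0.04] grip 0.503 0.0 t 1.4 j7 0.9
```

```bash
python3 -m pendant '.03 .01 .5 0; .03 .01 1 0; .03 .01 1 0'>/dev/null; python3 -m pendant '0 0 .4 0; 0 0 .4 0;0 0 .4 0'; python3 h.py hl .135 -.042; python3 - <<'E'
from h import *
for n in("top","scene"):
    p,d=eyes.camera(n);u,v=proj(n,(.52,.316,.09)).astype(int)
    cv2.imwrite(f"pics/{n}1.png",cv2.resize(p[v-45:v+45,u-50:u+50,::-1],None,fx=4,fy=4,interpolation=cv2.INTER_CUBIC))
a=np.hstack([cv2.imread("pics/top1.png"),cv2.imread("pics/scene1.png")]);cv2.imwrite("pics/c1.png",a)
E
```

```text
time_s: 1.93
eef_pos: [0.518, 0.3208, 0.1921]
tool_rot: [0.022, 1.0, -0.001, -0.001]
ft_force: [0.3, -0.0, 0.1]
grip_width: 0.501
grasp_force: 0.0
rows [-0.039 -0.051  0.714] spin -0.0013 | pos [0.518  0.3208 0.1921] yaw -0.045 tilt -1.0 F [ 0.3 -0.   0.1] M [-0.01 -0.02 -0.04] grip 0.501 0.0 t 1.9 j7 0.89
```

View pics/c1.png

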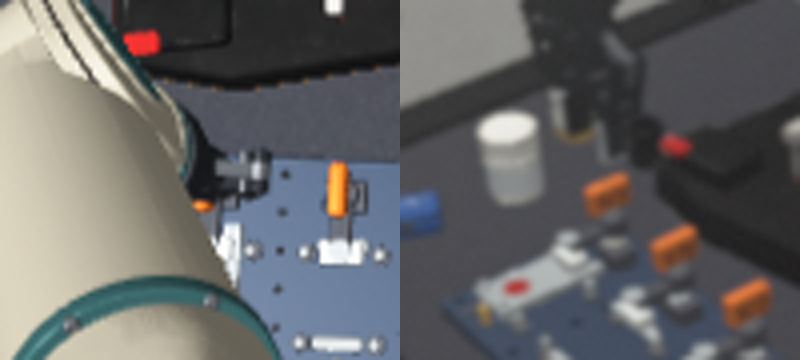

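The gripper hangs just above the left handle (handle in the scene half at about (605,193)), and nothing is in its way.

```bash
python3 -m pendant '-.03 -.05 .2 0; -.03 -.05 .3 0; -.03 -.05 .3 0;-.03 -.05 .3 0;-.03 -.05 .3 0' >/dev/null;  python3 h.py hl .135 -.042
```

```text
rows [ 0.008 -0.002  0.424] spin -0.0013 | pos [0.5214 0.3166 0.1689] yaw -0.045 tilt -1.0 F [-0.3 -0.7 -0.2] M [-0.01 -0.03 -0.05] grip 0.502 0.0 t 2.5 j7 0.89
```

```bash
python3 -m pendant '.01 0 .2 0; .01 0 .43 0; .01 0 .43 0;.01 0 .43 0' |tail -4;  python3 h.py hl .135 -.042; python3 -m pendant '0 0 0 0;0 0 0 0;0 0 0 0;0 0 0 0;0 0 0 0' 0 80|tail -3; python3 h.py hl .135 -.042
```

```text
tool_rot: [0.022, 1.0, -0.0, -0.0]
ft_force: [0.4, 0.7, 0.6]
grip_width: 0.499
grasp_force: 0.0
rows [-0.009  0.005 -0.018] spin -0.0012 | pos [0.52   0.3162 0.1336] yaw -0.045 tilt -1.0 F [0.4 0.7 0.6] M [ 0.    0.03 -0.03] grip 0.499 0.0 t 2.8 j7 0.89
ft_force: [0.7, 2.6, 5.9]
grip_width: 0.126
grasp_force: 78.6
rows [ 0.003 -0.009 -0.003] spin -0.0014 | pos [0.5211 0.3172 0.1347] yaw -0.045 tilt -1.0 F [0.7 2.6 5.9] M [ 0.44  0.12 -0.18] grip 0.126 78.6 t 3.2 j7 0.89
```

```bash
python3 -m pendant '0 0 -.1 0;0 0 -.2 0;0 0 -.2 0;0 0 -.2 0' - 100|tail -3; python3 h.py hl .150 -.042;python3 -m pendant '0 0 0 -.05;0 0 0 -.1;0 0 0 -.15; 0 0 0 -.2; 0 0 0 -.2'|tail -3;python3 h.py hl .150 1.27
```

```text
ft_force: [3.5, 5.0, -10.0]
grip_width: 0.123
grasp_force: 97.3
rows [-0.001 -0.007 -0.011] spin -0.001 | pos [0.5208 0.3171 0.1491] yaw -0.044 tilt -1.0 F [  3.5   5.  -10. ] M [ 1.1  -1.09 -0.07] grip 0.123 97.3 t 3.5 j7 0.89
ft_force: [3.0, 4.6, -10.1]
grip_width: 0.121
grasp_force: 97.6
rows [ 0.003 -0.003 -0.018] spin -0.4253 | pos [0.521  0.3168 0.1485] yaw 0.379 tilt -1.0 F [  3.    4.6 -10.1] M [ 1.16 -1.11  0.01] grip 0.121 97.6 t 4.0 j7 1.19
```

```bash
python3 -m pendant '0 0 0 -.05;0 0 0 -.1;0 0 0 -.15; 0 0 0 -.2; 0 0 0 -.2'|tail -3;python3 -m pendant '0 0 0 -.05;0 0 0 -.1;0 0 0 -.15; 0 0 0 -.2; 0 0 0 -.23'|tail -3;python3 h.py hl .150 1.27;python3 -m pendant '0 0 0 0;0 0 0 0'|tail -3;python3 h.py hl .150 1.27
```

```text
ft_force: [3.9, 4.4, -10.8]
grip_width: 0.124
grasp_force: 97.7
ft_force: [4.2, 4.4, -10.9]
grip_width: 0.119
grasp_force: 97.7
rows [ 0.002  0.007 -0.018] spin 0.0046 | pos [0.5214 0.3165 0.1486] yaw 1.28 tilt -1.0 F [  4.2   4.4 -10.9] M [ 1.19 -1.21 -0.05] grip 0.119 97.7 t 4.8 j7 1.85
ft_force: [5.2, 2.8, -9.9]
grip_width: 0.118
grasp_force: 97.7
rows [ 0.002  0.007 -0.019] spin 0.0025 | pos [0.5214 0.3165 0.1485] yaw 1.275 tilt -1.0 F [ 5.2  2.8 -9.9] M [ 1.15 -1.18  0.  ] grip 0.118 97.7 t 5.0 j7 1.85
```

```bash
python3 -m pendant '0 0 .09 0;0 0 .18 0;0 0 .18 0'|tail -3;python3 -m pendant '0 0 0 0;0 0 0 0;0 0 0 0;0 0 0 0' .45|tail -3;python3 -m pendant '0 0 -.3 0;0 0 -.7 .05;0 0 -.7 .11;0 0 -.7 .17;0 0 -.7 .22'|tail -3;python3 -m pendant '0 0 0 .05;0 0 0 .1;0 0 0 .15;0 0 0 .2;0 0 0 .24'|tail -3;python3 -m pendant '0 0 0 .05;0 0 0 .1;0 0 0 .16;0 0 0 .16;0 0 0 .16'|tail -3;python3 h.py hr .19 -.042
python3 - <<'E'
from h import *
p,d=eyes.camera("scene");u,v=proj("scene",(.48,.25,.05)).astype(int)
cv2.imwrite("pics/s2.png",cv2.resize(p[v-60:v+60,u-70:u+70,::-1],None,fx=4,fy=4,interpolation=cv2.INTER_CUBIC))
E
```

```text
ft_force: [4.6, 3.1, -6.6]
grip_width: 0.123
grasp_force: 98.3
ft_force: [0.3, 0.7, -0.3]
grip_width: 0.445
grasp_force: 0.0
ft_force: [-0.8, 0.1, 0.6]
grip_width: 0.449
grasp_force: 0.0
ft_force: [-0.6, -0.3, 0.4]
grip_width: 0.452
grasp_force: 0.0
ft_force: [0.1, 0.4, 0.0]
grip_width: 0.453
grasp_force: 0.0
rows [ 0.037 -2.235  0.017] spin 0.0104 | pos [0.52   0.3161 0.1912] yaw -0.02 tilt -1.0 F [0.1 0.4 0. ] M [-0.03  0.07  0.01] grip 0.453 0.0 t 6.8 j7 0.89
```

View pics/s2.png

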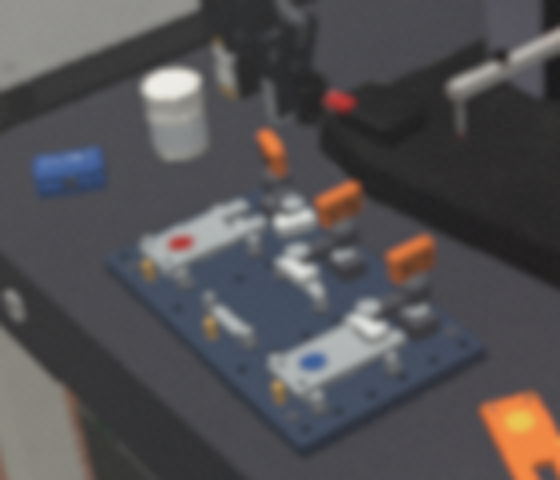

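The left finger has swung to the right (handle at (271,152), pad at (292,215)) and red is still seated. Next is the right handle.

```bash
python3 -m pendant '0 -.3 0 0;0 -.75 0 0;0 -.75 0 0'>/dev/null;python3 -m pendant '0 -.3 0 0;0 -.75 0 0;0 -.75 0 0'>/dev/null;python3 -m pendant '.04 -.4 0 0;.04 -.73 0 0.01;.04 -.73 0 0.01;.04 -.73 0 0.01;.04 -.73 0 0.01'>/dev/null;python3 h.py hr .135 -.042
```

```text
rows [-0.003 -0.012  0.703] spin -0.0008 | pos [0.5132 0.1384 0.1913] yaw -0.044 tilt -1.0 F [0.9 0.3 0.2] M [ 0.01 -0.02  0.01] grip 0.45 0.0 t 7.8 j7 1.12
```

```bash
python3 -m pendant '0 -.01 .35 0;0 -.01 .7 0;0 -.01 .7 0;0 -.01 .7 0'>/dev/null;python3 -m pendant '0 0 0 0;0 0 0 0;0 0 0 0;0 0 0 0;0 0 0 0' 0 100|tail -3;python3 h.py hr .135 -.042;python3 -m pendant '0 0 -.1 0;0 0 -.2 0;0 0 -.2 0;0 0 -.2 0'|tail -3;python3 h.py hr .149 -.042;
```

```text
ft_force: [0.7, 0.7, 6.6]
grip_width: 0.12
grasp_force: 97.7
rows [ 0.005 -0.003  0.018] spin -0.001 | pos [0.5138 0.1376 0.1365] yaw -0.044 tilt -1.0 F [0.7 0.7 6.6] M [0.12 0.15 0.21] grip 0.12 97.7 t 8.5 j7 1.11
ft_force: [3.5, 2.4, -10.5]
grip_width: 0.114
grasp_force: 97.4
rows [ 0.001 -0.002  0.03 ] spin -0.0012 | pos [0.5135 0.1376 0.1514] yaw -0.045 tilt -1.0 F [  3.5   2.4 -10.5] M [ 0.66 -1.19  0.  ] grip 0.114 97.4 t 8.8 j7 1.11
```

```bash
cd .;python3 -m pendant '0 0 0 -.05;0 0 0 -.1;0 0 0 -.15; 0 0 0 -.2; 0 0 0 -.2'|tail -3;python3 -m pendant '0 0 0 -.05;0 0 0 -.1;0 0 0 -.15; 0 0 0 -.2; 0 0 0 -.23'|tail -3;python3 -m pendant '0 0 0 -.05;0 0 0 -.1;0 0 0 -.15; 0 0 0 -.2; 0 0 0 -.22'|tail -3;python3 h.py hr .150 1.27
```

```text
ft_force: [3.7, 2.7, -10.8]
grip_width: 0.122
grasp_force: 97.6
ft_force: [4.8, 3.1, -10.9]
grip_width: 0.117
grasp_force: 97.6
ft_force: [5.1, 3.4, -10.0]
grip_width: 0.117
grasp_force: 97.7
rows [-0.001  0.004  0.01 ] spin 0.0228 | pos [0.5137 0.1372 0.1508] yaw 1.318 tilt -1.0 F [  5.1   3.4 -10. ] M [ 0.87 -1.23 -0.01] grip 0.117 97.7 t 10.1 j7 2.04
```

```bash
python3 -m pendant '0 0 .09 0;0 0 .19 0;0 0 .19 0'|tail -3;python3 -m pendant '0 0 0 0;0 0 0 0;0 0 0 0;0 0 0 0' .45|tail -3;python3 -m pendant '0 0 -.3 0;0 0 -.7 .05;0 0 -.7 .11;0 0 -.7 .17;0 0 -.7 .22'|tail -3;python3 -m pendant '0 0 0 .05;0 0 0 .1;0 0 0 .15;0 0 0 .2;0 0 0 .25'>/dev/null;python3 -m pendant '0 0 0 .05;0 0 0 .1;0 0 0 .16;0 0 0 .18;0 0 0 .18'>/dev/null;python3 h.py sr .13 -.042
```

```text
ft_force: [5.8, 2.5, -6.8]
grip_width: 0.121
grasp_force: 98.3
ft_force: [-0.6, -0.3, 0.1]
grip_width: 0.448
grasp_force: 0.0
ft_force: [-0.7, 1.0, -0.4]
grip_width: 0.45
grasp_force: 0.0
rows [0.832 0.001 0.775] spin -0.0019 | pos [0.5123 0.137  0.192 ] yaw -0.046 tilt -1.0 F [ 0.4 -0.6  0.3] M [ 0.02  0.03 -0.03] grip 0.453 0.0 t 11.9 j7 1.09
```

```bash
python3 -m pendant '.45 0 0 0;.83 0 .3 0;.83 0 .77 0;.83 0 .77 0;.83 0 .77 0' .7|tail -3;python3 h.py sr .09 -.042
python3 - <<'E'
from h import *
p,d=eyes.camera("scene");u,v=proj("scene",(.48,.2,.05)).astype(int)
cv2.imwrite("pics/s3.png",cv2.resize(p[v-60:v+60,u-70:u+70,::-1],None,fx=4,fy=4,interpolation=cv2.INTER_CUBIC))
E
```

```text
ft_force: [0.0, 0.2, 0.1]
grip_width: 0.699
grasp_force: 0.0
rows [-0.002  0.006  0.49 ] spin -0.0007 | pos [0.4457 0.1397 0.1292] yaw -0.043 tilt -1.0 F [0.  0.2 0.1] M [ 0.06 -0.01 -0.06] grip 0.699 0.0 t 12.3 j7 1.02
```

View pics/s3.png

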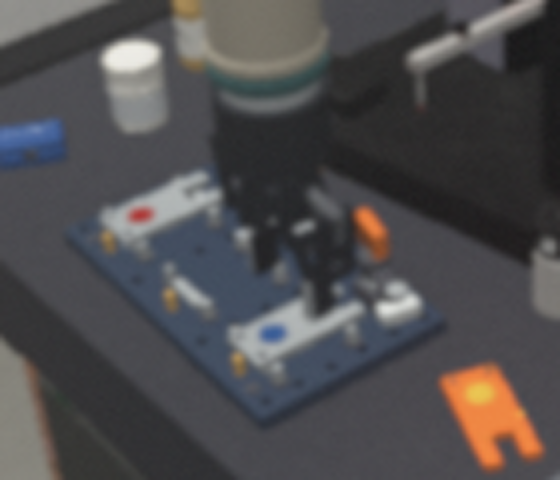

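The right finger is aside (pad at (395,300)) and the fingers straddle blue. Going down to grip.

```bash
python3 -m pendant '0 .005 .25 0;0 .005 .4 0;0 .005 .49 0;0 .005 .49 0;0 .005 .49 0'|tail -3;python3 h.py sr .09 -.042;python3 -m pendant '0 0 0 0;0 0 0 0;0 0 0 0;0 0 0 0;0 0 0 0' 0 80|tail -3;python3 h.py sr .09 -.042
```

```text
ft_force: [-1.0, -0.1, 0.3]
grip_width: 0.699
grasp_force: 0.0
rows [ 0.034 -0.007  0.036] spin -0.0015 | pos [0.4484 0.1405 0.0929] yaw -0.045 tilt -1.0 F [-1.  -0.1  0.3] M [-0.01  0.02 -0.02] grip 0.699 0.0 t 12.8 j7 0.84
ft_force: [-0.6, -2.0, 11.8]
grip_width: 0.446
grasp_force: 78.8
rows [ 0.025 -0.004  0.037] spin -0.0017 | pos [0.4477 0.1403 0.093 ] yaw -0.046 tilt -1.0 F [-0.6 -2.  11.8] M [-0.24  0.11 -0.1 ] grip 0.446 78.8 t 13.2 j7 0.84
```

```bash
python3 -m pendant '0 0 -.2 0;0 0 -.5 0;0 0 -.8 0;0 0 -.8 0'|tail -3;python3 h.py .4490 -.1893 .15 .0625
```

```text
ft_force: [0.2, -0.2, -1.3]
grip_width: 0.45
grasp_force: 54.1
rows [-0.191 -4.126  0.102] spin -0.0513 | pos [0.4485 0.1411 0.159 ] yaw -0.045 tilt -1.0 F [ 0.2 -0.2 -1.3] M [ 0.06 -0.05 -0.03] grip 0.45 54.1 t 13.6 j7 0.87
```

```bash
python3 -m pendant '0 0 0 0;0 0 0 0'|tail -3;python3 -m pendant '0 -.4 0 0;0 -.8 0 0;0 -.8 0 0' |tail -2;python3 -m pendant '0 -.4 0 0;0 -.8 0 0;0 -.8 0 0'|tail -2;python3 -m pendant '0 -.4 0 0;0 -.8 0 0;0 -.8 0 0'|tail -2;python3 -m pendant '0 -.4 0 0;-.1 -.8 0 0;-.1 -.8 0 0'|tail -2;python3 -m pendant '-.05 -.4 0 0;-.1 -.8 0 0;-.1 -.8 0 -.05;-.1 -.8 0 -.05;-.1 -.8 0 -.05';python3 h.py .4490 -.1893 .13 .0625
python3 - <<'E'
from h import *
p,d=eyes.camera("scene");u,v=proj("scene",(.45,-.19,.05)).astype(int);print(u,v)
cv2.imwrite("pics/s4.png",cv2.resize(p[v-70:v+50,u-70:u+70,::-1],None,fx=4,fy=4,interpolation=cv2.INTER_CUBIC))
E
```

```text
ft_force: [-1.5, -0.3, -2.2]
grip_width: 0.445
grasp_force: 83.3
grip_width: 0.44
grasp_force: 83.3
grip_width: 0.443
grasp_force: 83.3
grip_width: 0.443
grasp_force: 83.3
grip_width: 0.438
grasp_force: 83.3
time_s: 15.13
eef_pos: [0.4477, -0.1794, 0.1542]
tool_rot: [-0.029, 1.0, 0.001, -0.001]
ft_force: [0.3, 0.3, -1.8]
grip_width: 0.443
grasp_force: 83.3
rows [-0.01  -0.125  0.302] spin -0.0026 | pos [ 0.4477 -0.1794  0.1542] yaw 0.057 tilt -1.0 F [ 0.3  0.3 -1.8] M [0.03 0.01 0.02] grip 0.443 83.3 t 15.1 j7 1.5
312 303
```

View pics/s4.png

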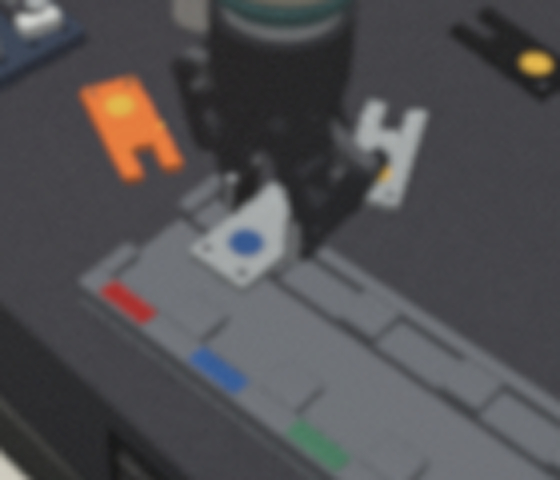

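Blue is held over the tray (tag at (245,243)). I check its offset and tilt in the grip before lowering.

```bash
python3 -m pendant '-.01 -.06 .2 0;-.01 -.125 .4 0;-.01 -.125 .6 0;-.01 -.125 .6 0;-.01 -.125 .6 0'|tail -3; python3 h.py .4490 -.1893 .10 .0625
cat > tag.py <<'E'
from h import *
R=dict(blue=(100,125),red=(174,186),yellow=(20,35))
def tag(col,X,n="scene",w=14):
    p,d=eyes.camera(n);Q=cloud(n,d);hsv=cv2.cvtColor(p,cv2.COLOR_RGB2HSV).astype(int);H=hsv[...,0]
    lo,hi=R[col];H=np.where(H<10,H+180,H) if col=="red" else H
    u,v=proj(n,X).astype(int);M=(H>lo)&(H<hi)&(hsv[...,1]>120)&box(u-w,u+w,v-w,v+w)
    print(n,col,M.sum(),"depth pt",np.median(Q[M],0).round(4),"ray pt",centroid(n,M,X[2]).round(4))
    m=np.median(Q[M],0);g=p.min(-1)>90;B=g&(np.abs(Q-m).max(-1)<.045)
    q=Q[B]
    if len(q)>20:
        A=np.c_[q[:,:2]-m[:2],np.ones(len(q))];w=least_squares(lambda t:A@t-q[:,2],[0,0,m[2]],loss='soft_l1',f_scale=.002).x;print("plane slope",w.round(3),len(q))
if __name__=="__main__": tag(sys.argv[1],tuple(map(float,sys.argv[2:5])),*sys.argv[5:6])
E
python3 tag.py blue .43 -.1905 .04; python3 tag.py blue .43 -.1905 .04 top
```

```text
ft_force: [0.8, -0.4, -1.9]
grip_width: 0.44
grasp_force: 83.3
rows [ 0.004 -0.012  0.082] spin -0.0006 | pos [ 0.4493 -0.1883  0.1066] yaw 0.061 tilt -1.0 F [ 0.8 -0.4 -1.9] M [ 0.02 -0.02 -0.01] grip 0.44 83.3 t 15.6 j7 1.47
scene blue 40 depth pt [ 0.421  -0.1877  0.0458] ray pt [ 0.4097 -0.1895  0.04  ]
plane slope [0.058 0.038 0.025] 943
top blue 46 depth pt [ 0.3985 -0.1883  0.0276] ray pt [ 0.4108 -0.189   0.04  ]
plane slope [-0.014 -0.033  0.024] 448
```

```bash
sed -i 's/&box(u-w,u+w,v-w,v+w)$/\&box(u-w,u+w,v-w,v+w)\&(Q[...,2]>zmin)/; s/,w=14)/,w=14,zmin=.034)/; s/B=g&/B=g\&(Q[...,2]>zmin)\&/' tag.py; python3 tag.py blue .43 -.1905 .0466; python3 tag.py blue .43 -.1905 .0466 top
```

```text
scene blue 22 depth pt [ 0.4289 -0.1903  0.048 ] ray pt [ 0.4301 -0.1887  0.0466]
plane slope [0.012 0.01  0.048] 394
top blue 26 depth pt [ 0.4256 -0.184   0.0523] ray pt [ 0.4268 -0.1897  0.0466]
plane slope [-0.01   0.018  0.049] 138
```

```bash
python3 -m pendant '0 -.012 .1 0;0 -.012 .2 0;0 -.012 .2 0;0 -.012 .2 0;0 -.012 .2 0'|tail -3; python3 h.py .4490 -.1893 .083 .0625;python3 -m pendant '0 0 .05 0;0 0 .1 0;0 0 .1 0;0 0 .1 0'|tail -3; python3 h.py .4490 -.1893 .083 .0625
```

```text
ft_force: [0.5, -0.3, -1.7]
grip_width: 0.439
grasp_force: 83.3
rows [0.005 0.019 0.098] spin -0.0012 | pos [ 0.4495 -0.1908  0.0909] yaw 0.06 tilt -1.0 F [ 0.5 -0.3 -1.7] M [-0.03 -0.04  0.01] grip 0.439 83.3 t 16.2 j7 1.45
ft_force: [0.7, -0.4, -1.9]
grip_width: 0.438
grasp_force: 83.3
rows [ 0.008  0.019 -0.002] spin -0.0011 | pos [ 0.4497 -0.1908  0.0828] yaw 0.06 tilt -1.0 F [ 0.7 -0.4 -1.9] M [-0.06 -0.06  0.05] grip 0.438 83.3 t 16.6 j7 1.44
```

```bash
python3 -m pendant '0 0 .02 0;0 0 .02 0;0 0 .02 0'|tail -3; python3 -m pendant '0 0 0 0;0 0 0 0;0 0 0 0;0 0 0 0' .58|tail -3; python3 -m pendant '0 0 -.3 0;0 0 -.7 0;0 0 -1 0;0 0 -1 0'|tail -3; python3 -m pendant '0 .4 0 0;0 1 0 0;0 1 0 0'>/dev/null;python3 -m pendant '0 .5 0 0;0 1 0 0;0 1 0 0'>/dev/null;python3 -m pendant '0 .5 0 0;0 1 0 0;0 1 0 0'>/dev/null;python3 h.py sl .17 -.042
sed -i 's/"depth pt"/"px",np.argwhere(M).mean(0).round(1)[::-1],"depth pt"/' tag.py
python3 - <<'E'
from tag import *
tag("blue",(.43,-.1905,.022),zmin=-1,w=10)
p,d=eyes.camera("scene");u,v=proj("scene",(.45,-.19,.02)).astype(int)
cv2.imwrite("pics/s5.png",cv2.resize(p[v-50:v+50,u-60:u+60,::-1],None,fx=4,fy=4,interpolation=cv2.INTER_CUBIC))
E
```

```text
ft_force: [-0.9, 0.9, 5.9]
grip_width: 0.447
grasp_force: 84.2
ft_force: [0.9, -0.2, 0.9]
grip_width: 0.577
grasp_force: 0.0
ft_force: [-0.1, -0.5, 0.2]
grip_width: 0.582
grasp_force: 0.0
rows [-0.466  3.251 -0.085] spin 0.0553 | pos [0.4353 0.0578 0.1615] yaw 0.074 tilt -1.0 F [0.8 0.9 0.5] M [-0.04 -0.04 -0.02] grip 0.582 0.0 t 18.2 j7 1.04
scene blue 30 px [304.4 318.6] depth pt [ 0.4275 -0.1919  0.0231] ray pt [ 0.4218 -0.1914  0.022 ]
plane slope [-0.076  0.001  0.021] 1007
```

View pics/s5.png

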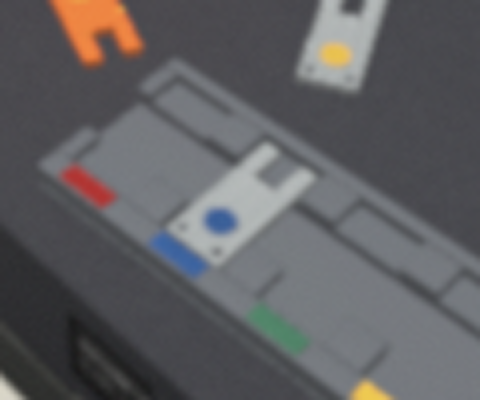

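Blue lies flat in the blue pocket, with its tag at crop (220,220). Now red.

```bash
python3 -m pendant '-.08 .4 0 0;-.15 .9 0 0.05;-.15 .9 0 .05' .7 >/dev/null;python3 -m pendant '-.08 .5 0 0;-.16 .9 0 0;-.16 .9 0 0'>/dev/null;python3 -m pendant '-.08 .5 0 0;-.15 .9 0 0;-.15 .9 0 0'>/dev/null;python3 h.py sl .13 -.042;python3 -m pendant '0 0 0 0;0 .3 0 0;0 .3 0 0;0 .3 0 0;0 .3 0 0'>/dev/null;python3 h.py sl .13 -.042
```

```text
rows [0.308 0.604 0.402] spin 0.0012 | pos [0.4759 0.2704 0.1618] yaw -0.039 tilt -1.0 F [0.8 1.6 0.1] M [ 0.08 -0.04 -0.01] grip 0.697 0.0 t 19.1 j7 0.71
rows [0.295 0.417 0.389] spin -0.0021 | pos [0.4753 0.2855 0.1612] yaw -0.046 tilt -1.0 F [0.3 0.5 0.2] M [ 0.02 -0.03  0.03] grip 0.701 0.0 t 19.5 j7 0.68
```

```bash
python3 -m pendant '.29 .2 0 0;.29 .415 0 0;.29 .415 .2 0;.29 .415 .39 0;.29 .415 .39 0'>/dev/null;python3 h.py sl .092 -.042
```

```text
rows [-0.01   0.009  0.451] spin -0.0018 | pos [0.4526 0.3194 0.1281] yaw -0.046 tilt -1.0 F [-1.2 -0.3  0.4] M [-0.07  0.05  0.02] grip 0.697 0.0 t 19.9 j7 0.61
```

```bash
python3 -m pendant '0 0 .2 0;0 0.005 .4 0;0 .005 .45 0;0 .005 .45 0;0 .005 .45 0'|tail -3;python3 h.py sl .092 -.042;python3 -m pendant '0 0 0 0;0 0 0 0;0 0 0 0;0 0 0 0;0 0 0 0' 0 80|tail -3;python3 h.py sl .092 -.042;python3 -m pendant '0 0 -.2 0;0 0 -.5 0;0 0 -.8 0;0 0 -.8 0;0 0 -.8 0'|tail -3;python3 h.py .4445 -.1175 .15 .0625;python3 tag.py red .434 .3215 .105
```

```text
ft_force: [0.7, 1.0, 0.8]
grip_width: 0.7
grasp_force: 0.0
rows [ 0.006 -0.025  0.035] spin -0.0017 | pos [0.4539 0.3219 0.0948] yaw -0.046 tilt -1.0 F [0.7 1.  0.8] M [-0.04 -0.03 -0.03] grip 0.7 0.0 t 20.3 j7 0.59
ft_force: [-0.7, -1.5, 6.6]
grip_width: 0.443
grasp_force: 79.6
rows [ 0.008 -0.035  0.047] spin -0.0012 | pos [0.4541 0.3226 0.0958] yaw -0.045 tilt -1.0 F [-0.7 -1.5  6.6] M [-0.25  0.19  0.01] grip 0.443 79.6 t 20.7 j7 0.59
ft_force: [-1.2, -0.0, -2.5]
grip_width: 0.441
grasp_force: 81.5
rows [-0.124 -5.507  0.111] spin -0.0512 | pos [0.4543 0.3231 0.1599] yaw -0.045 tilt -1.0 F [-1.2 -0.  -2.5] M [-0.05  0.05 -0.01] grip 0.441 81.5 t 21.1 j7 0.62
scene red 7 px [183.3 196.4] depth pt [0.4348 0.3233 0.0975] ray pt [0.4304 0.3152 0.105 ]
plane slope [0.039 0.023 0.097] 175
```

```bash
python3 -m pendant '.15 0 -.1 0;.3 -.4 -.15 0;.3 -.9 -.15 0;.3 -.9 -.15 0' |tail -1;python3 -m pendant '0 -.4 0 0;0 -.9 0 0;0 -.9 0 0'|tail -1;python3 -m pendant '0 -.4 0 0;0 -.9 0 0;0 -.9 0 0'|tail -1;python3 -m pendant '0 -.4 0 0;0 -.9 0 0;0 -.9 0 0'|tail -2;python3 -m pendant '0 -.4 0 0;-.2 -.9 0 -.05;-.2 -.9 0 -.05;-.2 -.9 0 -.05;-.2 -.9 0 -.05'|tail -2;python3 h.py .4450 -.1175 .11 .0625
```

```text
grasp_force: 81.4
grasp_force: 81.5
grasp_force: 81.5
grip_width: 0.442
grasp_force: 81.5
grip_width: 0.437
grasp_force: 81.5
rows [-0.145 -1.019  0.749] spin -0.0025 | pos [ 0.4288 -0.0368  0.17  ] yaw 0.057 tilt -1.0 F [-0.8  0.3 -0.9] M [ 0.02 -0.05 -0.04] grip 0.437 81.5 t 22.7 j7 1.2
```

```bash
python3 -m pendant '-.07 -.4 0 0;-.14 -.8 0 0;-.14 -1 .3 0;-.14 -1 .73 0;-.14 -1 .73 0' |tail -1;python3 -m pendant '0 0 0 0;0 0 0 0' |tail -1;python3 h.py .4450 -.1175 .11 .0625;python3 tag.py red .425 -.1185 .05;python3 tag.py red .425 -.1185 .05 top
```

```text
grasp_force: 81.5
grasp_force: 81.6
rows [ 0.012 -0.048  0.033] spin 0.0006 | pos [ 0.4457 -0.1136  0.1127] yaw 0.064 tilt -1.0 F [ 0.   0.9 -1.7] M [ 0.   -0.04  0.01] grip 0.439 81.6 t 23.3 j7 1.3
scene red 24 px [282.5 290.8] depth pt [ 0.4256 -0.1138  0.0507] ray pt [ 0.4257 -0.1137  0.05  ]
plane slope [0.013 0.009 0.05 ] 330
top red 8 px [352.9 263.8] depth pt [ 0.42   -0.0873  0.1749] ray pt [ 0.4212 -0.1109  0.05  ]
plane slope [-0.67  -0.415  0.171] 72
```

```bash
python3 -m pendant '0 -.055 .1 0;0 -.055 .2 0;0 -.055 .2 0;0 -.055 .2 0;0 -.055 .2 0'|tail -3; python3 h.py .4455 -.1184 .085 .0625;python3 -m pendant '0 0 .05 0;0 0 .1 0;0 0 .13 0;0 0 .13 0;0 0 .13 0'|tail -3; python3 h.py .4455 -.1184 .085 .0625
```

```text
ft_force: [-0.4, 0.2, -1.8]
grip_width: 0.44
grasp_force: 81.5
rows [0.    0.023 0.136] spin -0.0012 | pos [ 0.4456 -0.1202  0.0959] yaw 0.06 tilt -1.0 F [-0.4  0.2 -1.8] M [0.03 0.06 0.  ] grip 0.44 81.5 t 23.8 j7 1.27
ft_force: [-0.4, 1.1, -2.1]
grip_width: 0.436
grasp_force: 81.5
rows [0.001 0.02  0.004] spin -0.001 | pos [ 0.4457 -0.12    0.0853] yaw 0.06 tilt -1.0 F [-0.4  1.1 -2.1] M [ 0.2  -0.04  0.05] grip 0.436 81.5 t 24.2 j7 1.21
```

```bash
python3 -m pendant '0 0.01 .02 0;0 0.01 .02 0;0 0.01 .02 0'|tail -3; python3 h.py .4455 -.1184 .085 .0625;python3 -m pendant '0 0 0 0;0 0 0 0;0 0 0 0;0 0 0 0' .58|tail -3; python3 -m pendant '0 0 -.3 0;0 0 -.7 0;0 0 -1 0;0 0 -1 0'|tail -3; python3 -m pendant '0 .4 0 0;0 1 0 0;0 1 0 0'>/dev/null;python3 -m pendant '0 .5 0 0;0 1 0 0;0 1 0 0'>/dev/null;python3 -m pendant '-.2 .5 0 0.05;-.4 1 0 .05;-.4 1 0 .05'>/dev/null;python3 h.py hr .19 1.318
python3 - <<'E'
from tag import *
for n in("scene","top"):
    tag("blue",(.43,-.1905,.022),n,zmin=-1,w=10 if n=="scene" else 5);tag("red",(.424,-.119,.022),n,zmin=-1,w=10 if n=="scene" else 5);tag("yellow",(.588,-.14,.008),n,zmin=-1)
p,d=eyes.camera("scene");u,v=proj("scene",(.45,-.15,.02)).astype(int)
cv2.imwrite("pics/s6.png",cv2.resize(p[v-75:v+50,u-70:u+70,::-1],None,fx=4,fy=4,interpolation=cv2.INTER_CUBIC))
E
```

```text
ft_force: [-2.2, -0.6, 10.5]
grip_width: 0.441
grasp_force: 82.8
rows [ 0.001  0.018 -0.002] spin -0.0012 | pos [ 0.4457 -0.1198  0.0848] yaw 0.06 tilt -1.0 F [-2.2 -0.6 10.5] M [-0.01  0.36 -0.01] grip 0.441 82.8 t 24.5 j7 1.18
ft_force: [0.7, -0.0, 0.4]
grip_width: 0.58
grasp_force: 0.0
ft_force: [-0.2, -0.2, -0.7]
grip_width: 0.581
grasp_force: 0.0
rows [-0.591  0.104 -0.318] spin -0.6463 | pos [0.466  0.131  0.1642] yaw -0.036 tilt -0.9999 F [0.7 0.5 0.6] M [ 0.09 -0.06  0.  ] grip 0.582 0.0 t 25.9 j7 0.78
scene blue 30 px [304.4 318.6] depth pt [ 0.4267 -0.1926  0.0226] ray pt [ 0.4218 -0.1914  0.022 ]
plane slope [-0.081  0.006  0.021] 1000
scene red 41 px [280.5 303.2] depth pt [ 0.4215 -0.121   0.0235] ray pt [ 0.4127 -0.1205  0.022 ]
plane slope [-0.057  0.012  0.021] 767
scene yellow 21 px [335.4 275.4] depth pt [ 0.5888 -0.14    0.008 ] ray pt [ 0.5888 -0.1395  0.008 ]
plane slope [ 0.026 -0.032  0.008] 363
top blue 31 px [379.7 261.4] depth pt [ 0.4288 -0.1922  0.0233] ray pt [ 0.4277 -0.1922  0.022 ]
plane slope [-0.116 -0.004  0.02 ] 941
top red 27 px [354.6 262. ] depth pt [ 0.4263 -0.1218  0.024 ] ray pt [ 0.4262 -0.1215  0.022 ]
plane slope [-0.185  0.135  0.022] 619
top yellow 32 px [357.8 205.7] depth pt [ 0.587  -0.1399  0.0096] ray pt [ 0.5877 -0.1396  0.008 ]
plane slope [-0.016  0.011  0.008] 366
```

View pics/s6.png

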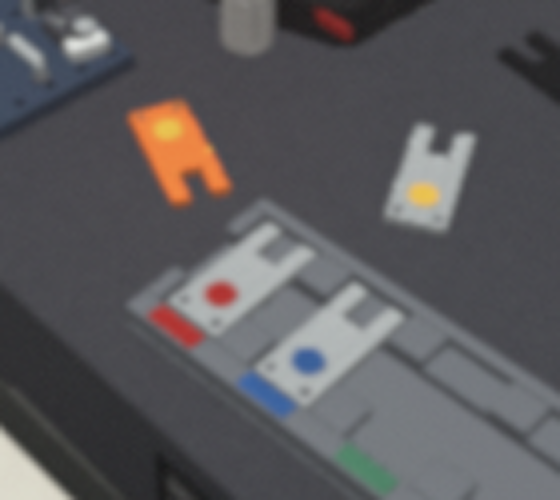

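Red and blue lie flat in their pockets (tags at (220,293) and (308,360)), and yellow is undisturbed at (425,195). Next I bring back the right finger.

```bash
python3 -m pendant '0 0 -.32 0;-.3 .1 -.32 -.05;-.59 .1 -.32 -.1;-.59 .1 -.32 -.16;-.59 .1 -.32 -.22' .45|tail -1;python3 -m pendant '0 0 0 -.05;0 0 0 -.1;0 0 0 -.15; 0 0 0 -.2; 0 0 0 -.25'|tail -1;python3 -m pendant '0 0 0 -.05;0 0 0 -.1;0 0 0 -.15; 0 0 0 -.18; 0 0 0 -.18'|tail -1;python3 -m pendant '0 0 0 0;0 0 0 0'|tail -1;python3 h.py hr .133 1.318
```

```text
grasp_force: 0.0
grasp_force: 0.0
grasp_force: 0.0
grasp_force: 0.0
rows [-0.133 -0.     0.705] spin -0.0026 | pos [0.5107 0.1272 0.1894] yaw 1.313 tilt -1.0 F [-0.1  0.1  0.2] M [0.03 0.04 0.06] grip 0.448 0.0 t 27.6 j7 1.89
```

```bash
python3 -m pendant '-.13 0 .0 0;-.13 0 .35 0;-.13 0 .7 0;-.13 0 .7 0;-.13 0 .7 0'|tail -1;python3 h.py hr .133 1.318;python3 -m pendant '0 0 0 0;0 0 0 0;0 0 0 0;0 0 0 0;0 0 0 0' 0 100|tail -3;python3 h.py hr .133 1.318;python3 -m pendant '0 0 -.1 0;0 0 -.2 0;0 0 -.2 0;0 0 -.2 0'|tail -3;python3 h.py hr .147 1.318
```

```text
grasp_force: 0.0
rows [ 0.012 -0.012 -0.001] spin -0.0009 | pos [0.5127 0.1386 0.1329] yaw 1.316 tilt -1.0 F [-0.7  1.1  0.2] M [ 0.03 -0.03  0.08] grip 0.452 0.0 t 28.1 j7 1.79
ft_force: [-0.8, 0.9, 6.2]
grip_width: 0.121
grasp_force: 98.1
rows [0.018 0.006 0.027] spin -0.0013 | pos [0.5142 0.1387 0.1352] yaw 1.315 tilt -1.0 F [-0.8  0.9  6.2] M [0.1  0.23 0.  ] grip 0.121 98.1 t 28.5 j7 1.79
ft_force: [4.1, 3.7, -9.8]
grip_width: 0.119
grasp_force: 97.5
rows [0.015 0.005 0.036] spin -0.0014 | pos [0.5141 0.1384 0.1499] yaw 1.315 tilt -1.0 F [ 4.1  3.7 -9.8] M [ 0.83 -0.98  0.08] grip 0.119 97.5 t 28.8 j7 1.82
```

```bash
python3 -m pendant '0 0 0 .05;0 0 0 .1;0 0 0 .15; 0 0 0 .2; 0 0 0 .22'|tail -2;python3 -m pendant '0 0 0 .05;0 0 0 .1;0 0 0 .15; 0 0 0 .2; 0 0 0 .22'|tail -2;python3 -m pendant '0 0 0 .05;0 0 0 .1;0 0 0 .15; 0 0 0 .2; 0 0 0 .2'|tail -2;python3 -m pendant '0 0 0 0;0 0 0 0'|tail -1;python3 h.py hr .135 -.042
```

```text
grip_width: 0.113
grasp_force: 97.6
grip_width: 0.115
grasp_force: 97.6
grip_width: 0.12
grasp_force: 97.7
grasp_force: 97.7
rows [ 0.017 -0.004  0.18 ] spin 0.0076 | pos [0.5147 0.1377 0.1494] yaw -0.026 tilt -1.0 F [ 7.1  0.7 -9.5] M [ 0.12 -1.45 -0.05] grip 0.119 97.7 t 30.2 j7 0.81
```

```bash
python3 -m pendant '0 0 .09 .008;0 0 .18 .008;0 0 .18 .008;0 0 .18 .008'|tail -3;python3 h.py hr .135 -.042;python3 -m pendant '0 0 0 0;0 0 0 0;0 0 0 0;0 0 0 0' .45|tail -1;python3 -m pendant '0 0 -.3 0;0 0 -.7 0;0 0 -.75 -.05;0 .3 -.75 -.1;0 .75 -.75 -.15'>/dev/null;python3 -m pendant '0 .3 0 -.05;0 .7 0 -.1;0 .7 0 -.15;0 .7 0 -.2;0 .7 0 -.2'>/dev/null;python3 -m pendant '0 0 0 -.05;0 0 0 -.1;0 0 0 -.15;0 0 0 -.2;0 0 0 -.25'>/dev/null;python3 -m pendant '0 0 0 -.05;0 0 0 -.05;0 0 0 -.05'>/dev/null;python3 h.py hl .19 1.275
```

```text
ft_force: [5.6, -1.1, -4.5]
grip_width: 0.117
grasp_force: 98.6
rows [ 0.017 -0.004  0.003] spin -0.0005 | pos [0.5148 0.1377 0.1353] yaw -0.043 tilt -1.0 F [ 5.6 -1.1 -4.5] M [-0.12 -1.3  -0.01] grip 0.117 98.6 t 30.6 j7 0.79
grasp_force: 0.0
rows [-0.853 -0.035  0.06 ] spin 0.0186 | pos [0.5007 0.2512 0.1949] yaw 1.314 tilt -1.0 F [ 0.2  0.5 -0.3] M [ 0.01  0.01 -0.  ] grip 0.452 0.0 t 32.4 j7 1.72
```

```bash
python3 -m pendant '-.4 -.03 0 0;-.85 -.03 0 .018;-.85 -.03 0 .018;-.85 -.03 0 .018;-.85 -.03 0 .018'|tail -1;python3 h.py hl .133 1.275
```

```text
grasp_force: 0.0
rows [-0.003 -0.015  0.772] spin 0.0025 | pos [0.5196 0.3167 0.1948] yaw 1.28 tilt -1.0 F [0.5 0.6 0.1] M [-0.06  0.01  0.02] grip 0.45 0.0 t 32.8 j7 1.67
```

```bash
python3 -m pendant '0 -.015 .35 0;0 -.015 .77 0;0 -.015 .77 0;0 -.015 .77 0'|tail -1;python3 -m pendant '0 0 0 0;0 0 0 0;0 0 0 0;0 0 0 0;0 0 0 0' 0 100|tail -3;python3 h.py hl .133 1.275;python3 -m pendant '0 0 -.1 0;0 0 -.2 0;0 0 -.2 0;0 0 -.2 0'|tail -3;python3 -m pendant '0 0 0 .05;0 0 0 .1;0 0 0 .15; 0 0 0 .2; 0 0 0 .22'|tail -2;python3 -m pendant '0 0 0 .05;0 0 0 .1;0 0 0 .15; 0 0 0 .2; 0 0 0 .22'|tail -2;python3 -m pendant '0 0 0 .05;0 0 0 .1;0 0 0 .15; 0 0 0 .18; 0 0 0 .18'|tail -2;python3 -m pendant '0 0 0 0;0 0 0 0'|tail -1;python3 h.py hl .135 -.042
```

```text
grasp_force: 0.0
ft_force: [-1.3, -1.5, 7.3]
grip_width: 0.121
grasp_force: 98.0
rows [0.015 0.008 0.034] spin 0.0031 | pos [0.5217 0.3174 0.1357] yaw 1.282 tilt -1.0 F [-1.3 -1.5  7.3] M [-0.22  0.37  0.  ] grip 0.121 98.0 t 33.6 j7 1.61
ft_force: [2.6, 4.0, -9.8]
grip_width: 0.118
grasp_force: 97.5
grip_width: 0.117
grasp_force: 97.6
grip_width: 0.119
grasp_force: 97.6
grip_width: 0.114
grasp_force: 97.7
grasp_force: 97.7
rows [ 0.009 -0.01   0.18 ] spin 0.0129 | pos [0.5215 0.3172 0.1494] yaw -0.015 tilt -1.0 F [  4.9   3.  -10.2] M [ 0.83 -1.03 -0.06] grip 0.117 97.7 t 35.3 j7 0.61
```

```bash
python3 -m pendant '0 0 .09 .013;0 0 .18 .013;0 0 .18 .013;0 0 .18 .013'|tail -3;python3 h.py hl .135 -.042;python3 -m pendant '0 0 0 0;0 0 0 0;0 0 0 0;0 0 0 0' .45|tail -1;python3 -m pendant '0 0 -.3 0;0 0 -.7 0;0 -.3 -.75 0;0 -.75 -.75 0;0 -.75 -.75 0'>/dev/null;python3 -m pendant '0 -.37 0 0;0 -.37 0 0;0 -.37 0 0'>/dev/null;python3 h.py hm .133 -.042
```

```text
ft_force: [2.0, 1.8, 1.0]
grip_width: 0.12
grasp_force: 99.0
rows [ 0.009 -0.011  0.01 ] spin -0.0007 | pos [0.5216 0.3173 0.1358] yaw -0.043 tilt -1.0 F [2.  1.8 1. ] M [ 0.47 -0.5  -0.01] grip 0.12 99.0 t 35.6 j7 0.58
grasp_force: 0.0
rows [0.002 0.028 0.772] spin -0.0025 | pos [0.5173 0.2249 0.1948] yaw -0.047 tilt -1.0 F [-0.2 -0.5 -0.6] M [ 0.03  0.03 -0.02] grip 0.452 0.0 t 36.6 j7 0.71
```

```bash
python3 -m pendant '0 .025 .35 0;0 .025 .77 0;0 .025 .77 0;0 .025 .77 0'|tail -1;python3 h.py hm .133 -.042;python3 -m pendant '0 0 0 0;0 0 0 0;0 0 0 0;0 0 0 0;0 0 0 0' 0 100|tail -3;python3 -m pendant '0 0 -.1 0;0 0 -.2 0;0 0 -.2 0;0 0 -.2 0'|tail -3;python3 h.py hm .147 -.042;python3 -m pendant '0 0 0 -.05;0 0 0 -.1;0 0 0 -.15; 0 0 0 -.2; 0 0 0 -.22'|tail -2;python3 -m pendant '0 0 0 -.05;0 0 0 -.1;0 0 0 -.15; 0 0 0 -.2; 0 0 0 -.22'|tail -2;python3 -m pendant '0 0 0 -.05;0 0 0 -.1;0 0 0 -.15; 0 0 0 -.2; 0 0 0 -.21'|tail -3;python3 h.py hm .147 1.3
```

```text
grasp_force: 0.0
rows [-0.015 -0.033 -0.009] spin -0.0002 | pos [0.516  0.2297 0.1323] yaw -0.043 tilt -1.0 F [ 0.2 -0.3  0.6] M [-0.03 -0.02  0.07] grip 0.449 0.0 t 37.0 j7 0.67
ft_force: [-1.4, -4.0, 6.4]
grip_width: 0.119
grasp_force: 98.2
ft_force: [3.8, -4.2, -10.6]
grip_width: 0.115
grasp_force: 97.5
rows [ 0.008 -0.016  0.034] spin -0.0013 | pos [0.5178 0.2282 0.1497] yaw -0.045 tilt -1.0 F [  3.8  -4.2 -10.6] M [-0.85 -0.83  0.05] grip 0.115 97.5 t 37.7 j7 0.68
grip_width: 0.118
grasp_force: 97.6
grip_width: 0.118
grasp_force: 97.6
ft_force: [3.4, -3.3, -9.7]
grip_width: 0.123
grasp_force: 97.7
rows [0.015 0.004 0.022] spin 0.0092 | pos [0.5177 0.2281 0.1488] yaw 1.319 tilt -1.0 F [ 3.4 -3.3 -9.7] M [-0.73 -0.73  0.  ] grip 0.123 97.7 t 39.0 j7 1.72
```

```bash
python3 -m pendant '0 0 .09 0;0 0 .18 0;0 0 .18 0'|tail -1;python3 -m pendant '0 0 0 0;0 0 0 0;0 0 0 0;0 0 0 0' .45|tail -1;python3 -m pendant '0 0 -.3 0;0 0 -.7 0;0 0 -.8 .06;0 0 -.8 .12;0 0 -.8 .18' .7 >/dev/null;python3 -m pendant '0 0 0 .05;0 0 0 .1;0 0 0 .15;0 0 0 .2;0 0 0 .22'>/dev/null;python3 h.py .55 .02 .20 .489
python3 - <<'E'
from h import *
z=np.load("top0.npz");Q=cloud("top",z['d']).reshape(-1,3);Q=Q[(Q[:,2]>.1)&(Q[:,2]<.9)]
for c in((.605,-.131),(.52,.05),(.56,.0)):
    print(c,np.hypot(*(Q[:,:2]-c).T).min().round(3),Q[np.hypot(*(Q[:,:2]-c).T).argmin()].round(3))
E
```

```text
grasp_force: 99.0
grasp_force: 0.0
rows [ 0.843 -2.523 -0.01 ] spin -0.0056 | pos [0.5172 0.2303 0.1995] yaw 0.477 tilt -1.0 F [-0.1  0.4  0.2] M [-0.05 -0.03  0.03] grip 0.701 0.0 t 40.4 j7 1.1
(0.605, -0.131) 0.117 [ 0.661 -0.028  0.264]
(0.52, 0.05) 0.135 [0.655 0.055 0.268]
(0.56, 0.0) 0.095 [0.655 0.007 0.267]
```

```bash
python3 -m pendant '.25 -.4 0 0;.5 -.8 0 0;.6 -.95 0 0;.6 -.95 0 0'>/dev/null;python3 -m pendant '.25 -.4 0 0;.5 -.8 0 0;.6 -.95 0 0;.6 -.95 0 0'>/dev/null;python3 -m pendant '.25 -.4 0 0;.5 -.8 0 0;.6 -.95 0 0;.6 -.95 0 0'>/dev/null;python3 -m pendant '.25 -.4 0 0;.5 -.8 0 0;.6 -.95 0 0;.6 -.95 0 0'>/dev/null;python3 h.py .6053 -.1307 .15 .489
python3 - <<'E'
from tag import *
p,d=eyes.camera("top");cv2.imwrite("pics/t7.png",cv2.resize(p[150:290,170:440,::-1],None,fx=2.9,fy=2.9,interpolation=cv2.INTER_CUBIC))
tag("yellow",(.588,-.14,.008),"scene",zmin=-1,w=20);tag("yellow",(.588,-.14,.008),"top",zmin=-1,w=18)
E
```

```text
rows [-1.298 -0.665  0.614] spin -0.0056 | pos [ 0.4886 -0.1311  0.199 ] yaw 0.477 tilt -1.0 F [-0.2  0.4 -0.9] M [ 0.02  0.   -0.02] grip 0.698 0.0 t 41.7 j7 1.69
scene yellow 17 px [335.3 275.3] depth pt [ 0.588 -0.14   0.009] ray pt [ 0.589  -0.1391  0.008 ]
plane slope [ 0.011 -0.016  0.008] 340
top yellow 34 px [358.  205.7] depth pt [ 0.5866 -0.1395  0.0094] ray pt [ 0.5877 -0.1402  0.008 ]
plane slope [-0.019  0.01   0.008] 362
```

View pics/t7.png

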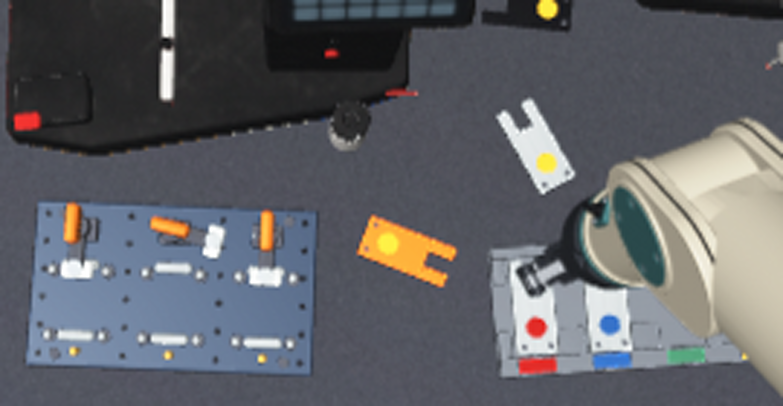

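The top view shows the left and right fingers back over their stations and the middle one aside (pad at (214,240)). Red and blue are in their pockets, and yellow is free at (537,145).

```bash
python3 -m pendant '-.45 -.3 0 0;-.8 -.5 0 0;-.95 -.665 0 -.005;-.95 -.665 0 -.005'>/dev/null;python3 -m pendant '-.35 0 .2 0;-.35 0 .6 0;-.35 0 .6 0;-.35 0 .6 0;-.35 0 .6 0'>/dev/null;python3 h.py .6053 -.1307 .11 .489
```

```text
rows [ 0.018 -0.052  0.523] spin 0.0024 | pos [ 0.6046 -0.1264  0.1519] yaw 0.494 tilt -1.0 F [-0.1  1.1  0.4] M [-0.04 -0.01 -0.  ] grip 0.699 0.0 t 42.6 j7 1.71
```

```bash
python3 -m pendant '.02 -.05 .3 0;.02 -.05 .6 0;.02 -.05 .75 0;.02 -.05 .75 0;.02 -.05 .75 0'>/dev/null;python3 h.py .6053 -.1307 .074 .489
python3 - <<'E'
from tag import *
p,d=eyes.camera("scene");u,v=proj("scene",(.6,-.13,.03)).astype(int)
cv2.imwrite("pics/s8.png",cv2.resize(p[v-60:v+50,u-70:u+70,::-1],None,fx=4,fy=4,interpolation=cv2.INTER_CUBIC))
tag("yellow",(.588,-.14,.008),"scene",zmin=-1)
E
```

```text
rows [-0.005  0.012  0.224] spin 0.0016 | pos [ 0.6054 -0.1318  0.0919] yaw 0.492 tilt -1.0 F [-0.1 -0.4  0.2] M [-0.02  0.02 -0.03] grip 0.699 0.0 t 43.0 j7 1.67
scene yellow 18 px [335.3 275.2] depth pt [ 0.5889 -0.1399  0.0084] ray pt [ 0.5893 -0.139   0.008 ]
plane slope [ 0.018 -0.042  0.008] 353
```

View pics/s8.png

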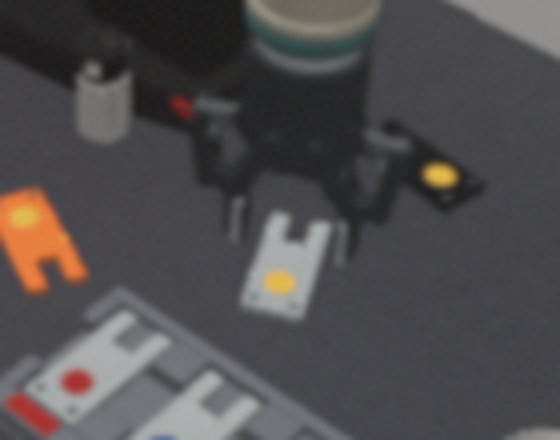

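The fingers straddle yellow (tag at (280,283)) and the black look-alike is clear. Lowering and gripping.

```bash
python3 -m pendant '0 .01 .1 0;0 .01 .22 0;0 .01 .22 0;0 .01 .22 0;0 0.01 .22 0'|tail -3;python3 h.py .6053 -.1307 .074 .489
```

```text
ft_force: [-0.0, 0.3, -0.3]
grip_width: 0.703
grasp_force: 0.0
rows [-0.009  0.003 -0.008] spin 0.0016 | pos [ 0.6048 -0.1312  0.0733] yaw 0.492 tilt -1.0 F [-0.   0.3 -0.3] M [-0.06  0.03  0.01] grip 0.703 0.0 t 43.6 j7 1.65
```

```bash
python3 -m pendant '0 0 0 0;0 0 0 0;0 0 0 0;0 0 0 0;0 0 0 0' 0 80|tail -3;python3 h.py .6053 -.1307 .074 .489;python3 -m pendant '0 0 -.2 0;0 0 -.5 0;0 0 -1 0;0 0 -1 0;0 0 -1 0'|tail -3;python3 h.py .48 -.12 .16 .489;python3 tag.py yellow .588 -.14 .09 scene
```

```text
ft_force: [-2.1, 1.0, 5.3]
grip_width: 0.432
grasp_force: 79.7
rows [-0.006  0.004  0.004] spin 0.0015 | pos [ 0.605  -0.1312  0.0743] yaw 0.492 tilt -1.0 F [-2.1  1.   5.3] M [ 0.1   0.34 -0.01] grip 0.432 79.7 t 44.0 j7 1.65
ft_force: [-0.7, -0.3, -1.9]
grip_width: 0.434
grasp_force: 80.9
rows [ 1.323  0.872 -0.061] spin 0.0014 | pos [ 0.6063 -0.1315  0.1557] yaw 0.492 tilt -1.0 F [-0.7 -0.3 -1.9] M [ 0.02 -0.01 -0.01] grip 0.434 80.9 t 44.4 j7 1.72
scene yellow 21 px [338.4 251.4] depth pt [ 0.5916 -0.1397  0.0905] ray pt [ 0.5917 -0.1396  0.09  ]
plane slope [ 0.017 -0.003  0.09 ] 355
```

```bash
python3 -m pendant '.3 .2 -.1 0;.6 .4 -.3 .05;.95 .62 -.5 .1;.95 .62 -.5 .15;.95 .62 -.5 .2'|tail -2;python3 -m pendant '.2 0 0 .055;.5 .1 0 .055;.5 .3 0 .055;.5 .5 0 .055'|tail -2;python3 h.py sm .195 -.042
```

```text
grip_width: 0.431
grasp_force: 80.9
grip_width: 0.432
grasp_force: 80.9
rows [ 0.418  3.951 -0.037] spin -0.0011 | pos [ 0.4689 -0.0873  0.1921] yaw -0.044 tilt -1.0 F [ 1.4  0.5 -1.2] M [ 0.05 -0.05 -0.02] grip 0.432 80.9 t 45.2 j7 1.2
```

```bash
python3 -m pendant '.05 .4 0 0;.1 .8 0 0;.1 .95 0 0'|tail -1;python3 -m pendant '.05 .4 0 0;.1 .8 0 0;.1 .95 0 0'|tail -1;python3 -m pendant '.05 .4 0 0;.1 .8 0 0;.1 .95 0 0'|tail -1;python3 -m pendant '.05 .4 0 0;.1 .8 0 0;.1 .95 0 0;.1 .95 0 0;.1 .95 0 0'|tail -3;python3 h.py .4515 .2305 .11 -.042;python3 tag.py yellow .431 .231 .126;python3 tag.py yellow .431 .231 .126 top
```

```text
grasp_force: 80.9
grasp_force: 80.9
grasp_force: 80.9
ft_force: [0.2, -1.1, -1.6]
grip_width: 0.434
grasp_force: 80.9
rows [0.006 0.156 1.031] spin 0.0007 | pos [0.4517 0.2181 0.1925] yaw -0.04 tilt -1.0 F [ 0.2 -1.1 -1.6] M [-0.13  0.04  0.03] grip 0.434 80.9 t 46.4 j7 0.64
scene yellow 15 px [201.7 203.9] depth pt [0.4335 0.219  0.1269] ray pt [0.4334 0.2205 0.126 ]
plane slope [ 0.018 -0.022  0.126] 202
top yellow 0 px [nan nan] depth pt [nan nan nan] ray pt [nan nan nan]tag.py:7: RuntimeWarning: Mean of empty slice.
  print(n,col,M.sum(),"px",np.argwhere(M).mean(0).round(1)[::-1],"depth pt",np.median(Q[M],0).round(4),"ray pt",centroid(n,M,X[2]).round(4))
  ret = um.true_divide(
  return _methods._mean(a, axis=axis, dtype=dtype,
h.py:29: RuntimeWarning: Mean of empty slice.
  v,u=np.nonzero(M);return ray(n,[u.mean(),v.mean()],z)[0]
  ret = ret.dtype.type(ret / rcount)
```

```bash
python3 -m pendant '0 .08 .2 0;-.01 .156 .4 0;-.01 .156 .65 0;-.01 .156 .85 0;-.01 .156 .85 0'|tail -3;python3 -m pendant '0 0 0 0;0 0 0 0'>/dev/null;python3 h.py .4525 .2306 .0985 -.042;python3 tag.py yellow .433 .231 .058
```

```text
ft_force: [-0.3, -0.0, -2.1]
grip_width: 0.432
grasp_force: 80.9
rows [0.021 0.005 0.344] spin -0.0007 | pos [0.4542 0.2301 0.126 ] yaw -0.043 tilt -1.0 F [ 0.5  0.1 -1.9] M [-0.06 -0.05 -0.02] grip 0.431 80.9 t 47.0 j7 0.56
scene yellow 12 px [202.9 220.8] depth pt [0.4347 0.2289 0.0606] ray pt [0.4367 0.2336 0.058 ]
plane slope [ 0.023 -0.001  0.06 ] 197
```

```bash
python3 -m pendant '.02 0 .1 0;.02 0 .2 0;.02 0 .24 0;.02 0 .24 0;.02 0 .24 0'|tail -3;python3 h.py .4525 .2306 .0985 -.042;python3 -m pendant '0 0 .05 0;0 0 .07 0;0 0 .07 0;0 0 .07 0'|tail -3;python3 h.py .4525 .2306 .0985 -.042
```

```text
ft_force: [-0.2, -0.8, -2.2]
grip_width: 0.434
grasp_force: 80.9
rows [-0.009 -0.004  0.093] spin 0.0001 | pos [0.4518 0.2309 0.106 ] yaw -0.042 tilt -1.0 F [-0.2 -0.8 -2.2] M [-0.04 -0.02  0.02] grip 0.434 80.9 t 47.5 j7 0.54
ft_force: [0.4, 0.5, -1.5]
grip_width: 0.43
grasp_force: 80.9
rows [-0.006 -0.004  0.026] spin 0.0001 | pos [0.452  0.231  0.1006] yaw -0.042 tilt -1.0 F [ 0.4  0.5 -1.5] M [0.03 0.01 0.01] grip 0.43 80.9 t 47.9 j7 0.54
```

```bash
python3 -m pendant '0 0 .02 0;0 0 .02 0;0 0 .02 0'|tail -3;python3 -m pendant '0 0 .015 0;0 0 .015 0;0 0 .015 0'|tail -3;python3 h.py .4525 .2306 .0985 -.042
```

```text
ft_force: [-0.4, -0.2, 0.0]
grip_width: 0.434
grasp_force: 81.1
ft_force: [-1.5, -0.5, 12.1]
grip_width: 0.432
grasp_force: 82.5
rows [-0.004 -0.007  0.007] spin 0.0001 | pos [0.4522 0.2311 0.0991] yaw -0.042 tilt -1.0 F [-1.5 -0.5 12.1] M [-0.23  0.5   0.01] grip 0.432 82.5 t 48.4 j7 0.54
```

```bash
python3 -m pendant '0 0 -.01 0;.02 0 -.01 0;.02 0 -.01 0'|tail -3;python3 h.py .4495 .2306 .0985 -.042;python3 -m pendant '.02 0 0 0;.02 0 0 0;.02 0 0 0'|tail -3;python3 h.py .4495 .2306 .0985 -.042
```

```text
ft_force: [1.4, 0.6, 4.5]
grip_width: 0.436
grasp_force: 81.7
rows [ 0.022 -0.009  0.009] spin -0.0001 | pos [0.4513 0.2312 0.0992] yaw -0.042 tilt -1.0 F [1.4 0.6 4.5] M [-0.12 -0.38 -0.03] grip 0.436 81.7 t 48.6 j7 0.53
ft_force: [3.4, -1.2, 6.0]
grip_width: 0.43
grasp_force: 81.8
rows [ 0.007 -0.011  0.008] spin -0.0002 | pos [0.4501 0.2314 0.0991] yaw -0.042 tilt -1.0 F [ 3.4 -1.2  6. ] M [-0.13 -0.79  0.01] grip 0.43 81.8 t 48.9 j7 0.53
```

```bash
python3 -m pendant '.02 0 0 0;.02 0 0 0;.02 0 0 0'|tail -3;python3 h.py .4495 .2306 .0985 -.042;python3 -m pendant '.02 0 0 0;.02 0 0 0;.02 0 0 0'|tail -3;python3 h.py .4495 .2306 .0985 -.042
```

```text
ft_force: [3.6, -0.2, 6.2]
grip_width: 0.431
grasp_force: 81.8
rows [-0.013 -0.012  0.008] spin -0.0001 | pos [0.4485 0.2316 0.0992] yaw -0.042 tilt -1.0 F [ 3.6 -0.2  6.2] M [-0.11 -0.86  0.  ] grip 0.431 81.8 t 49.1 j7 0.53
ft_force: [5.2, -1.8, 3.6]
grip_width: 0.43
grasp_force: 81.5
rows [-0.02  -0.012  0.009] spin -0.0003 | pos [0.448  0.2317 0.0992] yaw -0.043 tilt -1.0 F [ 5.2 -1.8  3.6] M [-0.22 -1.35  0.02] grip 0.43 81.5 t 49.4 j7 0.53
```

```bash
python3 -m pendant '.02 0 0 0;.02 0 0 0;.02 0 0 0;.02 0 0 0'|tail -3;python3 h.py .4495 .2306 .0985 -.042;python3 -m pendant '.02 0 0 0;.02 0 0 0;.02 0 0 0;.02 0 0 0'|tail -3;python3 h.py .4495 .2306 .0985 -.042
```

```text
ft_force: [10.2, -1.4, 0.7]
grip_width: 0.43
grasp_force: 81.3
rows [-0.023 -0.012  0.009] spin -0.0007 | pos [0.4477 0.2316 0.0992] yaw -0.043 tilt -1.0 F [10.2 -1.4  0.7] M [-0.29 -2.    0.05] grip 0.43 81.3 t 49.7 j7 0.52
ft_force: [11.3, -2.5, 0.1]
grip_width: 0.436
grasp_force: 81.2
rows [-0.027 -0.011  0.012] spin -0.001 | pos [0.4473 0.2316 0.0994] yaw -0.044 tilt -1.0 F [11.3 -2.5  0.1] M [-0.4  -2.65  0.11] grip 0.436 81.2 t 50.0 j7 0.52
```

Yellow is against the stop (Fx about 11 N). Release, rise and check.

```bash
python3 -m pendant '-.02 0 0 0;-.02 0 0 0;-.02 0 0 0' |tail -3;python3 -m pendant '0 0 0 0;0 0 0 0;0 0 0 0;0 0 0 0' .6|tail -3;python3 -m pendant '0 0 -.3 0;0 0 -.7 0;0 0 -1 0;0 0 -1 0' |tail -1;python3 -m pendant '0 0 -.25 -.05;-.3 0 -.25 -.1;-.6 0 -.25 -.15;-.85 0 -.25 -.2;-.85 0 -.25 -.22' .45|tail -1;python3 -m pendant '0 0 0 -.05;0 0 0 -.1;0 0 0 -.15;0 0 0 -.2;0 0 0 -.22' |tail -1;python3 h.py .5178 .2278 .19 1.319
python3 - <<'E'
from tag import *
tag("yellow",(.431,.231,.033),"scene",zmin=-1,w=12)
p,d=eyes.camera("scene");u,v=proj("scene",(.46,.23,.03)).astype(int)
cv2.imwrite("pics/s9.png",cv2.resize(p[v-50:v+50,u-60:u+60,::-1],None,fx=5,fy=5,interpolation=cv2.INTER_CUBIC))
E
```

```text
ft_force: [8.8, -1.5, 2.1]
grip_width: 0.432
grasp_force: 81.4
ft_force: [-0.2, -0.1, -0.3]
grip_width: 0.599
grasp_force: 0.0
grasp_force: 0.0
grasp_force: 0.0
grasp_force: 0.0
rows [-0.048 -0.068  0.096] spin -0.2073 | pos [0.5111 0.2283 0.1977] yaw 0.885 tilt -1.0 F [-0.4  0.7 -0.4] M [-0.01  0.04  0.01] grip 0.448 0.0 t 51.8 j7 1.42
scene yellow 12 px [202.1 228.2] depth pt [0.431  0.2331 0.034 ] ray pt [0.4309 0.2345 0.033 ]
plane slope [ 0.008 -0.034  0.032] 291
```

View pics/s9.png

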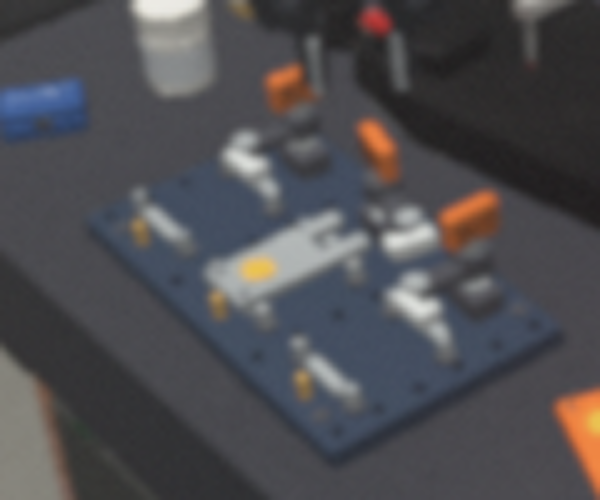

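Yellow is seated against the brass stop (tag at (258,268)), slot to the post and between the dowels. Now I turn the middle finger back over it.

```bash
python3 -m pendant '0 0 0 -.05;0 0 0 -.1;0 0 0 -.15;0 0 0 -.207;0 0 0 -.207' |tail -1;python3 -m pendant '0 0 0 0;0 0 0 0' |tail -1;python3 h.py .5174 .2278 .133 1.319
```

```text
grasp_force: 0.0
grasp_force: 0.0
rows [-0.011 -0.071  0.818] spin -0.0044 | pos [0.5117 0.2284 0.1984] yaw 1.31 tilt -1.0 F [ 0.   0.9 -0.2] M [-0.    0.04  0.02] grip 0.45 0.0 t 52.5 j7 1.76
```

```bash
python3 -m pendant '-.01 -.07 .3 0;-.01 -.07 .6 0;-.01 -.07 .82 0;-.01 -.07 .82 0;-.01 -.07 .82 0' |tail -1;python3 h.py .5174 .2278 .133 1.319;python3 -m pendant '0 0 0 0;0 0 0 0;0 0 0 0;0 0 0 0;0 0 0 0' 0 100|tail -3;python3 -m pendant '0 0 -.1 0;0 0 -.2 0;0 0 -.215 0;0 0 -.215 0;0 0 -.215 0'|tail -3;python3 h.py .5178 .2278 .15 1.319
```

```text
grasp_force: 0.0
rows [-0.    -0.004 -0.004] spin -0.0032 | pos [0.5171 0.2278 0.1327] yaw 1.312 tilt -1.0 F [ 0.2 -0.2  0.3] M [-0.01  0.02  0.01] grip 0.452 0.0 t 52.9 j7 1.69
ft_force: [-0.9, 0.0, 6.4]
grip_width: 0.117
grasp_force: 97.9
ft_force: [3.3, 4.2, -9.6]
grip_width: 0.118
grasp_force: 97.5
rows [0.006 0.002 0.003] spin -0.0028 | pos [0.5181 0.2282 0.1502] yaw 1.313 tilt -1.0 F [ 3.3  4.2 -9.6] M [ 0.89 -0.87  0.01] grip 0.118 97.5 t 53.7 j7 1.71
```

```bash
python3 -m pendant '0 0 0 .05;0 0 0 .1;0 0 0 .15; 0 0 0 .2; 0 0 0 .22'|tail -3;python3 -m pendant '0 0 0 .05;0 0 0 .1;0 0 0 .15; 0 0 0 .2; 0 0 0 .22'|tail -3;python3 -m pendant '0 0 0 .05;0 0 0 .1;0 0 0 .15; 0 0 0 .2; 0 0 0 .205'|tail -3;python3 -m pendant '0 0 0 0;0 0 0 0'|tail -1;python3 h.py .5178 .2278 .135 -.042
```

```text
ft_force: [3.7, 3.1, -10.4]
grip_width: 0.118
grasp_force: 97.6
ft_force: [4.5, 2.2, -10.2]
grip_width: 0.121
grasp_force: 97.6
ft_force: [4.8, 1.4, -10.4]
grip_width: 0.121
grasp_force: 97.6
grasp_force: 97.6
rows [0.01  0.003 0.188] spin 0.0017 | pos [0.5186 0.2275 0.15  ] yaw -0.038 tilt -1.0 F [  4.5   0.9 -10.1] M [ 0.29 -1.25 -0.07] grip 0.119 97.6 t 55.1 j7 0.68
```

```bash
python3 -m pendant '0 0 .08 .002;0 0 .16 .002;0 0 .17 .002;0 0 .17 .002'|tail -3;python3 h.py .5178 .2278 .137 -.042;python3 -m pendant '0 0 0 0;0 0 0 0;0 0 0 0;0 0 0 0' .45|tail -1;python3 -m pendant '0 0 -.3 0;0 0 -.7 0;0 0 -1 0;0 0 -1 0' |tail -1;python3 -m pendant '0 -.4 0 0;0 -.8 0 0;0 -1 0 0' |tail -1;python3 -m pendant '0 -.4 0 0;0 -.8 0 0;0 -1 0 0' |tail -1;python3 -m pendant '0 -.4 0 0;0 -.8 0 0;0 -1 0 0' |tail -1;python3 -m pendant '0 -.4 0 0;0 -.8 0 0;0 -1 0 0;0 -1 0 0' |tail -1
python3 - <<'E'
from tag import *
tag("yellow",(.431,.231,.033),"scene",zmin=-1,w=12);tag("yellow",(.431,.231,.033),"top",zmin=-1,w=12)
p,d=eyes.camera("top");Q=cloud("top",d);hsv=cv2.cvtColor(p,cv2.COLOR_RGB2HSV).astype(int)
for nm,X in(("hl",(.5213,.3173,.088)),("hm",(.518,.228,.09)),("hr",(.5145,.1377,.088))):
    u,v=proj("top",X).astype(int);M=(hsv[...,0]>5)&(hsv[...,0]<22)&(hsv[...,1]>150)&box(u-10,u+10,v-10,v+10)
    q=Q[M];q=q[q[:,2]<.12];print(nm,M.sum(),np.median(q,0).round(4),rect(q[:,:2]))
for nm,X in(("red",(.426,-.1215,.022)),("blue",(.4277,-.1922,.022))):tag(nm,X,"scene",zmin=-1,w=8)
a=cv2.resize(p[150:290,170:440,::-1],None,fx=2.9,fy=2.9,interpolation=cv2.INTER_CUBIC)
cv2.imwrite("pics/t10.png",a)
print(get_state()['time_s'])
E
```

```text
ft_force: [5.7, -0.4, 0.8]
grip_width: 0.121
grasp_force: 99.5
rows [0.012 0.002 0.001] spin -0.0003 | pos [0.5188 0.2276 0.1371] yaw -0.043 tilt -1.0 F [ 5.7 -0.4  0.8] M [-0.13 -0.86 -0.01] grip 0.121 99.5 t 55.5 j7 0.66
grasp_force: 0.0
grasp_force: 0.0
grasp_force: 0.0
grasp_force: 0.0
grasp_force: 0.0
grasp_force: 0.0
scene yellow 8 px [202.  228.4] depth pt [0.4299 0.2335 0.0338] ray pt [0.4304 0.2342 0.033 ]
plane slope [ 0.044 -0.032  0.032] 300
top yellow 32 px [227.5 261.5] depth pt [0.4288 0.2327 0.0348] ray pt [0.4288 0.2327 0.033 ]
plane slope [0.085 0.007 0.02 ] 972
hl 68 [0.5194 0.3155 0.0879] ((520.8241577148438, 317.2440490722656), (12.615097045898438, 34.588539123535156), 84.51778411865234)
hm 62 [0.5162 0.2267 0.0898] ((522.1021728515625, 227.81405639648438), (44.59922790527344, 13.712197303771973), 7.735236167907715)
hr 51 [0.5133 0.1366 0.0889] ((513.5697631835938, 137.82652282714844), (8.108963012695312, 32.464664459228516), 89.98468017578125)
scene red 25 px [284.6 300.1] depth pt [ 0.425  -0.1211  0.0236] ray pt [ 0.4265 -0.1199  0.022 ]
plane slope [-0.064  0.022  0.021] 786
scene blue 23 px [306.6 316.8] depth pt [ 0.4292 -0.1924  0.0225] ray pt [ 0.4293 -0.1913  0.022 ]
plane slope [-0.094  0.006  0.02 ] 1010
57.45
```

View pics/t10.png

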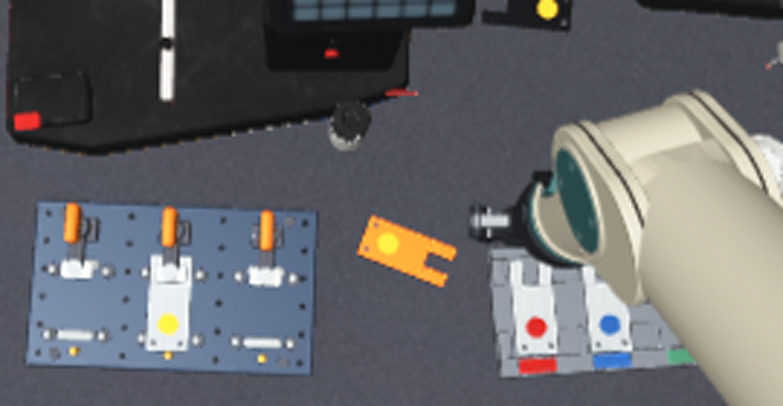

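All three fingers are over their stations. Yellow is seated under the middle one, whose handle reads 2 mm higher, as it should when pressing on a spacer. Red (537,327) and blue (610,324) are in their pockets, and the robot touches nothing.

```bash
python3 -c "
from plant import workorder;print(workorder.finish_job())"
```

```text
the job is handed in; nothing more can be done
None
```

The changeover is finished and handed in at about 57 s of the 210 s: red and blue (there was no green) lie flat in their pockets, yellow is seated against the middle stop under its finger, and all three fingers are back and down; the hand-in returned no verdict.

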